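# Set up the tasting hob: reset the pan guard and slide the pots on to the rings

### The arm

A 6-joint arm with a two-finger parallel gripper is mounted at the origin on the work surface. World frame = base frame: x ahead of the robot, y to its left, z up, the work surface at z = 0. Lengths are in mm, angles in rad, forces in N, time in s.
With the tool pointing down it reaches from about 400 to 925 mm from the base axis. Payload 12.5 kg.
Tool frame: the origin (TCP) lies at the very end of the fingers, on their centre line; the grasp point (between the pads) lies 19 mm behind it; z points along the fingers, x is the direction in which the jaws open and shut, and the axes are right-handed (so a half turn about z gives the same grasp; the last joint's range is limited). The gripper opens to 95 mm and grips with 3 to 60 N. Pads are 20 mm wide; open, the fingers measure 119 mm over their backs; the gripper's body (75 mm by 180 mm) begins 59 mm behind the grasp point.
Start: joints at [1.227, 0.491, 1.559, -0, 1.092, -0.106], TCP at [147.21, 607.436, 194.361] pointing down, gripper open.
Joint ranges: [-3.1, 3.1], [-0.84, 2.19], [0.05, 2.79], [-1.13, 4.28], [0.06, 2.93], [-2.69, 2.69]. Speed limits (rad/s): [2.22, 2.22, 2.79, 3.14, 3.14, 3.14].

### API

Orientations are given as [roll, pitch, yaw] about the fixed x, y, z axes, in that order (R = Rz(yaw) Ry(pitch) Rx(roll)).
In Python, from cell import env gives the robot as it stands.
- The arm moves only by the tool arm_command, never from a script. Its argument "motion" is one flat list of numbers, 7 for each row, row after row: the opening, from -1 (shut) to 1 (fully open), then the shift along the tool's x, y, z in mm, then the turn, a rotation vector about the tool's x, y, z in degrees. In form: [fingers, dx, dy, dz, rx, ry, rz, fingers, dx, dy, dz, rx, ry, rz, ...]. A call has 1 to 20 rows; each row is the pose to reach, as a shift and turn from the pose commanded when the call began, along the tool's axes at that moment; what a row does not reach only later rows make up. A row lasts 1/10 s, in which the tool goes at most 50 mm and 8.59 degrees, less where a joint would pass 70% of its speed; a pose out of reach is approached as far as the arm can. A call with a gripper value outside its range is refused whole. The fingers move at their own pace and stop on an object; the grip force is fixed at half the most. Time passes only in rows, so rows that repeat a pose let the fingers close. It gives the time, the measured TCP pose, the force and the opening at its end, in the units of the state.
- env.state(): the state, without advancing time (a new reading comes with each control period).
- env.read_camera(name): name is "scene" or "top" or "wrist"; returns (picture, depth): 480x640x3 uint8, red, green, blue; 480x640 float32, mm along the optical axis (not along the pixel's ray), 0 where there is no reading.
- env.calibration(name): a dict with "fx", "fy", "cx", "cy" (pixels), "cam_to_world" (4x4, takes a point from camera to world coordinates). Camera axes: x right, y down, z forward; pixel columns grow to the right and rows downward; lengths in mm; the calibration is good to about 2 mm. A picture is of the moment at which its call begins: read the wrist's pose just before it. calibration takes no time and is no camera call; for the wrist camera it gives the pose at the moment of the call.
- env.job_done(): hands the job in, once; it reports no verdict.
Trained networks look in the newest picture that a camera, given by its name, has taken for a name from the list of things; names that differ only in an ending like _2 or _b are one class to them, and where a whole thing is asked for, a point or a joint stands for the part that bears it (a point fixed in the world has none). Each returns a list of dicts, best first, with "confidence" (0 to 1); they miss things now and then, are a little off and sometimes report something else, mostly with a low value. They report only what shows in the picture. A call takes as long as a camera call. They do not tell look-alikes from the thing itself.
- env.recognise(camera, label): "location" ([column, row] in pixels, amid what is visible of it).
- env.silhouettes(camera, label): "region" (480x640 bool, what is visible of it) and "location" ([column, row] in pixels, amid what is visible of it).
- env.spot_point(camera, label): "location" ([column, row] in pixels: a listed point, or the origin of a listed thing).
The state is a dict: "t": time; "joints": joint angles; "qvel": joint speeds; "tau": joint torques, N m; "eef_pos": TCP position; "tcp_rot": TCP orientation; "ft_force": force on the tool from outside, world axes, zero at the start; "moment": the same for the moment, N m; "opening": opening from 0.0 (shut) to 1.0 (fully open).
Only numpy, scipy, OpenCV 4.12 (cv2) and the standard library are available. Lean on these libraries where they do the work, as an engineer would, in place of code of your own. Each camera call takes 0.05 s, during which the arm holds its last target.

### The job

Get the oil-tasting hob ready: loosen the wing knob on the pan guard, slide the guard away from the middle of the hob all the way to its end stop at the left end (beyond the rings) and tighten the knob again so that it is clamped there. Then slide every pot that stands on the steel holding plate sideways on to the rings on the black glass, one pot to a ring, wholly inside the ring line; any pot may go on any ring, but slide them, never lift or tip them. Leave everything else on the counter where it is.

Things in the scene. Friction and masses are not known exactly. Their poses are not given: they have to be found in the camera images.
- hob: Fixed hob. Origin on the counter; x away from the robot, y left, z up. Flat top at z 50 mm, from x -165 to 180, y -345 to 320 mm; rim 8 wide, 14 high at the far, left and right edges; a rail (22 wide, 12 high) along y at x -135. Right half (y < -15) steel plate: pots start near x -53 or 75, y -245 or -115. Left half black glass, level with it: rings at x -53 or 75, y 60 or 190 mm.
- ring1 (a point): Centre of a heating ring on the hob's top (near row, the column nearer the hob's middle). The ring is a thin pale line on black glass, inner diameter 120 mm, outer 126 mm. All four rings are alike. Axes as the hob's.
- ring2 (a point): Centre of a heating ring on the hob's top (near row, left column). The ring is a thin pale line on black glass, inner diameter 120 mm, outer 126 mm. All four rings are alike. Axes as the hob's.
- ring3 (a point): Centre of a heating ring on the hob's top (far row, the column nearer the hob's middle). The ring is a thin pale line on black glass, inner diameter 120 mm, outer 126 mm. All four rings are alike. Axes as the hob's.
- ring4 (a point): Centre of a heating ring on the hob's top (far row, left column). The ring is a thin pale line on black glass, inner diameter 120 mm, outer 126 mm. All four rings are alike. Axes as the hob's.
- guard (a joint): Place of the pan guard on the hob's rail, m: 0 right (just left of the pots), growing to the left (hob's +y), 0.298 at the left end stop; starts at 0.03 to 0.15. Aluminium carriage (50 x 60 mm, 21 high over the rail) with a bar 14 mm thick, 38 high, reaching 270 mm across the hob 4 mm above its top: no pot passes. Slides with about 1.5 N when loose; tight, a friction clamp holds some 25 N.
- guard_grip (a point): Point on the guard's bar to pinch from above: mid-thickness (bar 14 mm thick along y), 11 mm below the bar's top edge, 50 mm from the knob's axis towards the far side, 25 mm beyond the carriage. Bar top is 42 mm above the hob's top. Moves with the guard; axes as the hob's. The guard may also be moved by its knob.
- clamp (a joint): Angle of the wing knob, rad: 0 tight (stop), growing counter-clockwise seen from above as it is loosened, 1.5 fully loose (stop). Starts at 0 to 0.12. The clamp lets go above about 0.5; past 1.1 counts as loose, under 0.25 as tight. Turns with about 0.15 N m and stays where it is left.
- knob_grip (a point): Centre of the knob's wing, on its upright axis, 10 mm below the wing's top. The wing is an upright black plate 44 mm long (this point's x), 14 thick (its y), 30 high; z up. Turns with the knob; at 0 parallel to the hob's axes. The knob stands on the guard's carriage and travels with it; wing bottom 14 mm above the carriage, 5 mm above the bar's top.
- stewpot: Steel pot with two small ear handles (15 mm out, at y+ and y-) and a closed lid; lid and handle fixed to the pot. On the lid a black bar handle 50 mm long along its x, 12 mm wide (y), from 76 to 94 mm above the base, over the centre. Wall 55 mm high, total 94 mm. Loose; may be absent. Origin: centre of its flat round base, 100 mm across; z up. 0.3 to 0.75 kg, smooth base (friction about 0.35), heavy bottom.
- saucepan: Steel saucepan with a glass lid fixed on, and on it a black round knob 24 mm in diameter from 74 to 96 mm above the base, over the centre. A small stub 15 mm long on the wall at x-. Wall 62 mm high, total 96 mm. Loose; may be absent. Origin: centre of its flat round base, 94 mm across; z up. 0.3 to 0.75 kg, smooth base (friction about 0.35), heavy bottom.
- kettle: White kettle, narrowing upwards, with a short spout at x+. Over its centre a dark wooden bar handle 64 mm long along its x, 12 mm wide (y), from 90 to 108 mm above the base, on two steel straps at its ends; the kettle's own lid ends at 72 mm. Total 108 mm. Loose; may be absent. Origin: centre of its flat round base, 90 mm across; z up. 0.3 to 0.75 kg, smooth base (friction about 0.35), heavy bottom.
- eggpan: Small low dark steel pan, lid fixed on, with two small ear handles (15 mm out, at y+ and y-), and a dark wooden round knob 20 mm in diameter from 54 to 80 mm above the base, over the centre. Wall 40 mm high, total 80 mm. Loose; may be absent. Origin: centre of its flat round base, 84 mm across; z up. 0.3 to 0.75 kg, smooth base (friction about 0.35), heavy bottom.
- oil_tall: A bystander, loose: to be left where it stands. Origin: centre of its underside. Amber oil bottle, 66 mm across, 235 mm high.
- oil_green: A bystander, loose: to be left where it stands. Origin: centre of its underside. Green oil bottle, 60 mm across, 200 mm high.
- chili_jar: A bystander, loose: to be left where it stands. Origin: centre of its underside. Glass jar with a lid, 68 mm across, 90 mm high.
- spoon_cup: A bystander, loose: to be left where it stands. Origin: centre of its underside. White cup, 80 mm across, 100 mm high.
- salt_mill: A bystander, loose: to be left where it stands. Origin: centre of its underside. Small wooden salt mill, 42 mm across, 70 mm high, between the robot and the hob.
- taste_bowl: A bystander, loose: to be left where it stands. Origin: centre of its underside. White bowl, 90 mm across, 40 mm high, between the robot and the hob.
There are look-alikes about, which are no part of the job. What is shaped like the eggpan but green is not meant.

How it is judged (in metres and radians):
On the way, in this order (a step that is already met when the one before it is completed fails the run):
1. the knob is loosened while the guard is still short of the left end (value of joint clamp above 1.1 rad and value of joint guard below 0.2 m), for 0.1 s.
2. the guard is slid home at the left end stop (value of joint guard above 0.285 m), for 0.2 s.
3. the knob is tightened with the guard home (value of joint guard above 0.285 m and value of joint clamp below 0.25 rad), for 0.2 s.
4. every pot has been slid on to a ring ((horizontal distance between stewpot and ring1 below 0.011 m or horizontal distance between stewpot and ring2 below 0.011 m or horizontal distance between stewpot and ring3 below 0.011 m or horizontal distance between stewpot and ring4 below 0.011 m) and (horizontal distance between saucepan and ring1 below 0.014 m or horizontal distance between saucepan and ring2 below 0.014 m or horizontal distance between saucepan and ring3 below 0.014 m or horizontal distance between saucepan and ring4 below 0.014 m) and (horizontal distance between kettle and ring1 below 0.016 m or horizontal distance between kettle and ring2 below 0.016 m or horizontal distance between kettle and ring3 below 0.016 m or horizontal distance between kettle and ring4 below 0.016 m) and (horizontal distance between eggpan and ring1 below 0.019 m or horizontal distance between eggpan and ring2 below 0.019 m or horizontal distance between eggpan and ring3 below 0.019 m or horizontal distance between eggpan and ring4 below 0.019 m)), for 0.2 s.
At the end, for the whole second after the job is handed in: Guard within 13 mm of its left end stop and knob tight (under 0.25 rad); every pot that is present stands upright and still on the hob, its base wholly inside one ring's line (to 1 mm: centre off the ring's centre by at most 11 mm for the stewpot, 14 saucepan, 16 kettle, 19 eggpan) (all of step 3 and all of step 4 and angle between each of stewpot, saucepan, kettle, eggpan's own z axis and vertical below 0.1 rad and linear speed of each of stewpot, saucepan, kettle, eggpan below 0.02 m/s and z of each of stewpot, saucepan, kettle, eggpan in the frame of hob below 0.054 m); the robot touches nothing.
It fails at once if a pot is slid on to the glass before the guard is clamped home ((value of joint guard below 0.28 m or value of joint clamp above 0.4 rad) and y of any of stewpot, saucepan, kettle, eggpan in the frame of hob above 0 m).
It fails at once if a pot is lifted more than 16 mm off the hob (z of any of stewpot, saucepan, kettle, eggpan in the frame of hob above 0.066 m).
It fails at once if a pot is tipped more than 0.35 rad (angle between any of stewpot, saucepan, kettle, eggpan's own z axis and vertical above 0.35 rad).
It fails at once if a bystander is shifted more than 30 mm (distance of any of oil_tall, oil_green, chili_jar, spoon_cup, salt_mill, taste_bowl from where it was at the start of the episode above 0.03 m).
Of stewpot, saucepan, kettle, eggpan only 3 to 4 are there at a start; the rules pass over those that are not, and their reading is None.
At some moment in a run one of stewpot, saucepan, kettle, eggpan may be knocked a few centimetres aside while the robot is not near it.
Once in a run the grip may slacken for a moment while it holds something.
It also fails if it takes over 210 s, if anything falls off the work surface, if the arm or the gripper's body presses on something with over 40 N, if the wrist force passes 120 N, or if a joint passes its speed limit or range.

## Working session

There is one attempt and no reset: what is moved stays moved. The work goes in short steps, Python scripts to look and compute and a tool call to move; the robot and the scene stay as the last step left them, time stands still between calls to the robot, and variables do not carry over. Pictures are saved under pics/ and viewed, and the job is handed in when it is done.

Besides the shell and the picture viewer there is one more tool, called after "Emit:" by a JSON object that holds its "method" and its "body". arm_command: Moves the arm, as the interface text tells. Its arguments: {"type":"object","properties":{"motion":{"type":"array","items":{"type":"number"}}},"required":["motion"]}

```bash
ls; mkdir -p pics; cat > h.py <<'E'
from cell import env
import numpy as np, cv2
def snap(cam,fn=None):
    p,d=env.read_camera(cam); c=env.calibration(cam)
    if fn: cv2.imwrite('pics/'+fn+'.png',cv2.cvtColor(p,cv2.COLOR_RGB2BGR))
    return p,d,c
def ray(c,u,v):
    M=np.array(c['cam_to_world']); r=np.array([(u-c['cx'])/c['fx'],(v-c['cy'])/c['fy'],1.0])
    return M[:3,3], M[:3,:3]@r
def atz(c,u,v,z):
    o,r=ray(c,u,v); return o+r*(z-o[2])/r[2]
def atd(c,u,v,d):
    o,r=ray(c,u,v); return o+r*d
def cloud(c,d):
    v,u=np.mgrid[0:480,0:640]; M=np.array(c['cam_to_world'])
    P=np.stack([(u-c['cx'])/c['fx']*d,(v-c['cy'])/c['fy']*d,d],-1)
    W=P@M[:3,:3].T+M[:3,3]; W[d<=0]=np.nan
    return W
E
python3 - <<'E'
from h import *
s=env.state(); print({k:np.round(v,3) for k,v in s.items()})
for cam in ['scene','top','wrist']:
    p,d,c=snap(cam,cam+'0'); print(cam,c['fx'],np.round(c['cam_to_world'],3).tolist())
    if cam!='wrist':
        for l in ['hob','guard','clamp','knob_grip','guard_grip','stewpot','saucepan','kettle','eggpan','ring1','ring2','ring3','ring4']:
            r=env.spot_point(cam,l); print(l,[(np.round(x['location'],1).tolist(),round(x['confidence'],2)) for x in r[:3]])
E
```

```text
pics
{'t': np.float64(0.0), 'joints': array([ 1.227,  0.492,  1.559,  0.   ,  1.092, -0.106]), 'qvel': array([-0.001, -0.002, -0.   ,  0.002,  0.001, -0.001]), 'tau': array([ 2.0000e-03, -6.1264e+01, -2.5818e+01,  6.9000e-02,  4.8000e-02,
       -0.0000e+00]), 'eef_pos': array([147.121, 607.161, 193.752]), 'tcp_rot': array([-3.141e+00,  1.000e-03,  1.333e+00]), 'ft_force': array([-0.557,  0.473, -0.147]), 'moment': array([0.018, 0.014, 0.044]), 'opening': np.float64(0.998)}
scene 580.3013815951048 [[0.749, 0.439, -0.496, 1193.382], [0.662, -0.504, 0.554, -769.568], [-0.007, -0.744, -0.668, 1040.5], [0.0, 0.0, 0.0, 1.0]]
hob [([325.1, 278.5], 0.67)]Traceback (most recent call last):
  File "<stdin>", line 7, in <module>
ValueError: it knows: chili_jar, eggpan, guard_grip, hob, kettle, knob_grip, oil_green, oil_tall, ring, salt_mill, saucepan, spoon_cup, stewpot, taste_bowl
```

```bash

python3 - <<'E'
from h import *
for cam in ['scene','top','wrist']:
    p,d,c=snap(cam,cam+'1'); print(cam,c['fx'],np.round(c['cam_to_world'],3).tolist())
    if cam!='wrist':
        for l in ['hob','knob_grip','guard_grip','stewpot','saucepan','kettle','eggpan','ring']:
            r=env.spot_point(cam,l); print(l,[(np.round(x['location'],1).tolist(),round(x['confidence'],2)) for x in r[:5]])
E
```

```text
scene 580.3013815951048 [[0.749, 0.439, -0.496, 1193.382], [0.662, -0.504, 0.554, -769.568], [-0.007, -0.744, -0.668, 1040.5], [0.0, 0.0, 0.0, 1.0]]
hob [([325.4, 278.4], 0.87)]
knob_grip [([296.2, 206.8], 0.55)]
guard_grip [([313.6, 230.3], 0.65)]
stewpot [([272.8, 342.6], 0.37)]
saucepan [([279.1, 279.8], 0.75)]
kettle [([313.8, 304.1], 0.73)]
eggpan [([271.3, 342.8], 0.88), ([124.6, 353.6], 0.79)]
ring [([361.4, 214.4], 0.75), ([400.3, 236.4], 0.69), ([366.1, 266.6], 0.68), ([326.6, 239.7], 0.66)]
top 613.1087335732735 [[-0.026, -0.997, 0.071, 351.389], [-1.0, 0.026, -0.01, 26.322], [0.008, -0.071, -0.997, 2022.304], [0.0, 0.0, 0.0, 1.0]]
hob [([320.9, 230.2], 0.94)]
knob_grip [([352.7, 240.7], 0.53), ([302.0, 273.2], 0.51)]
guard_grip [([304.8, 252.5], 0.97)]
stewpot []
saucepan [([168.9, 205.1], 0.68), ([354.1, 240.9], 0.58)]
kettle [([351.9, 203.6], 0.61)]
eggpan [([461.3, 282.2], 0.86), ([390.5, 207.9], 0.66)]
ring [([259.4, 243.9], 0.93), ([303.1, 203.2], 0.85), ([261.3, 203.4], 0.8), ([298.8, 244.2], 0.56)]
wrist 345.3778568867827 [[0.236, 0.935, 0.265, 72.851], [0.972, -0.227, -0.064, 624.624], [-0.0, 0.272, -0.962, 383.873], [0.0, 0.0, 0.0, 1.0]]
```

View pics/scene0.png

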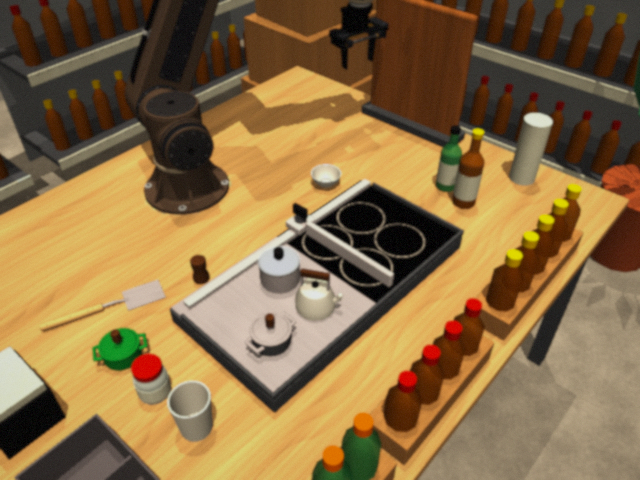

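```bash
ls pics
```

```text
scene0.png
scene1.png
top1.png
wrist1.png
```

```bash
python3 - <<'E'
import cv2
a=cv2.imread('pics/top1.png')[150:330,150:490]; cv2.imwrite('pics/top1z.png',cv2.resize(a,None,fx=2.3,fy=2.3,interpolation=cv2.INTER_CUBIC))
a=cv2.imread('pics/scene1.png')[170:410,160:480]; cv2.imwrite('pics/scene1z.png',cv2.resize(a,None,fx=2.4,fy=2.4,interpolation=cv2.INTER_CUBIC))
E
```

```text
(no output)
```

View pics/top1z.png

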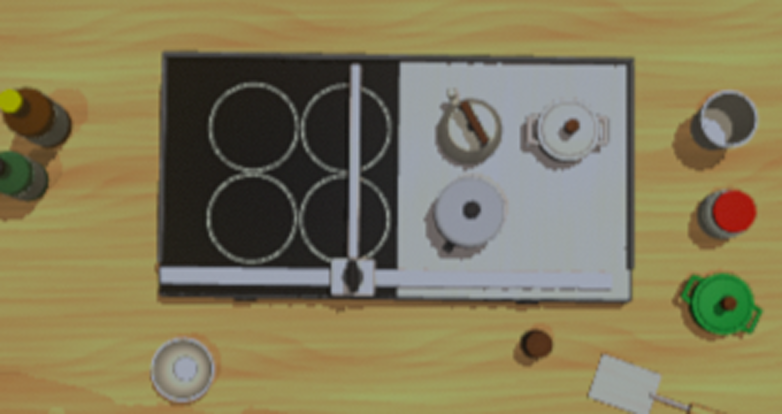

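View pics/scene1z.png

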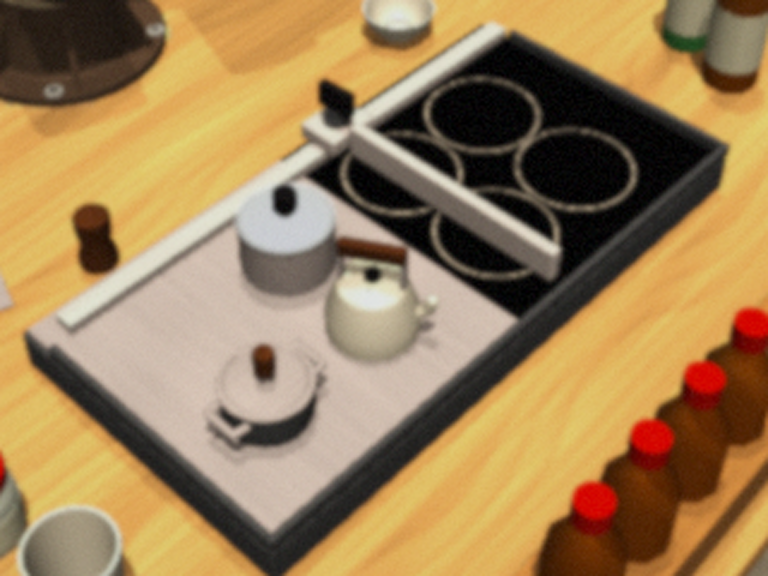

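View pics/wrist1.png

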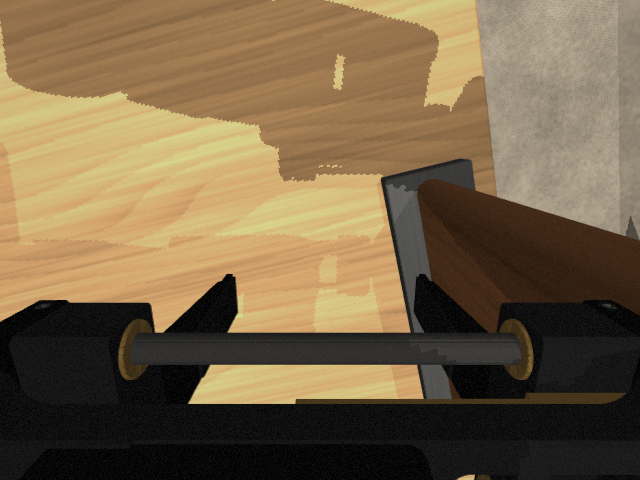

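```bash

cat > hobfit.py <<'E'
from h import *
from itertools import permutations
H=np.array([[-53,60],[-53,190],[75,60],[75,190]],float)
def fit(A,B):
    a=A.mean(0);b=B.mean(0);U,S,V=np.linalg.svd((A-a).T@(B-b));R=(V.T@np.diag([1,np.linalg.det(V.T@U.T)])@U.T)
    return R,b-R@a
E
python3 - <<'E'
from hobfit import *
for cam in ['top','scene']:
    p,d,c=snap(cam)
    pts=np.array([atz(c,*x['location'],50)[:2] for x in env.spot_point(cam,'ring')[:4]])
    print(cam,np.round(pts).tolist())
    best=None
    for pr in permutations(range(4)):
        R,t=fit(H,pts[list(pr)]); e=np.abs(H@R.T+t-pts[list(pr)]).max()
        if best is None or e<best[0]: best=(e,np.arctan2(R[1,0],R[0,0]),t)
    print(best)
    W=cloud(c,d)
    for l,z in [('hob',0),('knob_grip',None),('guard_grip',None),('saucepan',50),('kettle',50),('eggpan',50)]:
        for x in env.spot_point(cam,l)[:2]:
            u,v=x['location']; print(l,round(x['confidence'],2),np.round(W[int(round(v)),int(round(u))]), np.round(atz(c,u,v,z)) if z is not None else '')
    # hob mask edge
    if cam=='top':
        m=(np.abs(W[...,2]-50)<8)
        pts3=W[m][:,:2].astype(np.float32); print(cv2.minAreaRect(pts3))
        m=(np.abs(W[...,2]-64)<4); print(m.sum())
E
```

```text
top [[510.0, 50.0], [506.0, 186.0], [633.0, 177.0], [627.0, 40.0]]
(np.float64(7.844679016931821), np.float64(-0.04005517791136961), array([553.05185582, -11.14697648]))
hob 0.68 [413.  37. 119.] [416.  39.   0.]
hob 0.59 [553. -14.  49.] [559. -16.   0.]
knob_grip 0.68 [624. 452.  96.] 
knob_grip 0.65 [ 504. -120.  138.] 
guard_grip 0.86 [477.  49.  44.] 
guard_grip 0.44 [ 310. -211.   67.] 
saucepan 0.85 [ 497. -116.  146.] [ 503. -123.   50.]
kettle 0.85 [ 610. -112.  118.] [ 620. -118.   50.]
kettle 0.4 [632. 444. 104.] [641. 455.  50.]
eggpan 0.94 [ 606. -249.   98.] [ 612. -255.   50.]
eggpan 0.68 [ 361. -462.   53.] [ 361. -462.   50.]
((478.681396484375, -30.8563232421875), (994.2072143554688, 1481.8009033203125), 0.013553052209317684)
3295
scene [[628.0, 181.0], [625.0, 41.0], [494.0, 59.0], [498.0, 196.0]]
(np.float64(8.608897939719462), np.float64(-0.07211970916353116), array([541.36774045,  -4.63104176]))
hob 0.55 [ 643. -121.  159.] [544.  -3.   0.]
knob_grip 0.74 [419.  37. 120.] 
knob_grip 0.32 [646.  23.  76.] 
guard_grip 0.67 [ 534. -146.   92.] 
guard_grip 0.65 [467.  35.  79.] 
saucepan 0.71 [ 534. -149.   97.] [ 501. -118.   50.]
kettle 0.56 [ 636. -155.  105.] [ 603. -120.   50.]
kettle 0.51 [ 328. -233.   25.] [ 350. -245.   50.]
eggpan 0.92 [ 403. -489.   43.] [ 409. -490.   50.]
eggpan 0.58 [ 639. -284.   94.] [ 613. -260.   50.]
```

```bash

python3 - <<'E'
from hobfit import *
from scipy.optimize import minimize
acc=0
for i in range(4):
    p,d,c=snap('top'); acc=acc+p.astype(float)
p=(acc/4).astype(np.uint8)
hsv=cv2.cvtColor(p,cv2.COLOR_RGB2HSV)
g=cv2.cvtColor(p,cv2.COLOR_RGB2GRAY).astype(float)
# ring alignment
def proj(c,X):
    M=np.linalg.inv(np.array(c['cam_to_world'])); q=X@M[:3,:3].T+M[:3,3]
    return np.stack([c['fx']*q[:,0]/q[:,2]+c['cx'],c['fy']*q[:,1]/q[:,2]+c['cy']],1)
th=np.linspace(0,2*np.pi,240,endpoint=False)
C=np.concatenate([h+61.5*np.stack([np.cos(th),np.sin(th)],1) for h in H])
gb=cv2.GaussianBlur(g,(0,0),0.7)
# exclude bar region: y(hob) of samples near bar
def cost(q,gi,c):
    R=np.array([[np.cos(q[2]/100),-np.sin(q[2]/100)],[np.sin(q[2]/100),np.cos(q[2]/100)]])
    X=C@R.T+q[:2]; uv=proj(c,np.c_[X,np.full(len(X),50.)]).astype(np.float32)
    val=cv2.remap(gi.astype(np.float32),uv[:,0][None],uv[:,1][None],cv2.INTER_LINEAR)[0]
    return -np.minimum(val,140).mean()
for cam,img in [('top',gb)]+[('scene',None)]:
    if cam=='scene':
        acc=0
        for i in range(3):
            p,d,c=snap('scene'); acc=acc+p.astype(float)
        img=cv2.GaussianBlur(cv2.cvtColor((acc/3).astype(np.uint8),cv2.COLOR_RGB2GRAY).astype(float),(0,0),0.7)
    best=min((minimize(cost,[x,y,a],args=(img,c),method='Nelder-Mead',options=dict(initial_simplex=np.array([[x,y,a],[x+4,y,a],[x,y+4,a],[x,y,a+2]]))) for x in (545,552) for y in (-12,-4) for a in (-4,-1)),key=lambda r:r.fun)
    print(cam,best.x,best.fun)
    if cam=='top':
        m=(hsv[...,1]<70).astype(np.uint8); n,L,S,_=cv2.connectedComponentsWithStats(m)
        k=max(range(1,n),key=lambda k:S[k,4]); print(S[k]); 
        cv2.imwrite('pics/mask1.png',(m*255))
E
```

```text
top [550.63026307 -11.72549589  -4.02277985] -89.35965728759766
[     0      0    640    480 122700]
scene [547.76022554  -8.73225558  -4.05555968] -86.15696716308594
```

View pics/mask1.png

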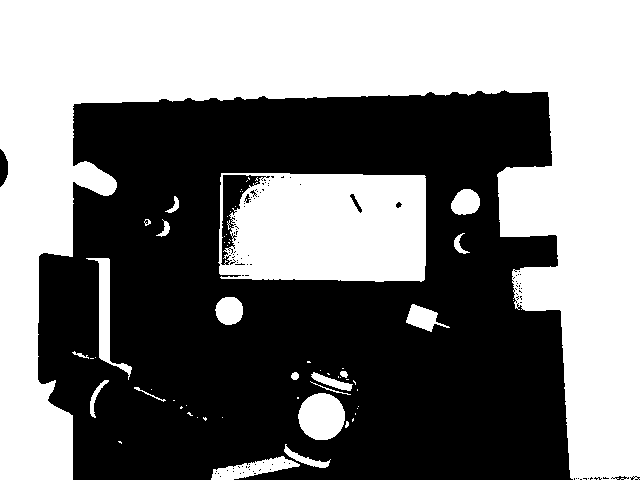

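```bash
cat >> h.py <<'E'
from scipy.spatial.transform import Rotation as Ro
HO=np.array([549.2,-10.2]); HA=-0.0403
def hob2w(x,y):
    c,s=np.cos(HA),np.sin(HA); return np.array([c*x-s*y,s*x+c*y])+HO
def w2hob(p):
    c,s=np.cos(HA),np.sin(HA); q=np.array(p)[:2]-HO; return np.array([c*q[0]+s*q[1],-s*q[0]+c*q[1]])
def rel(x,y,z,yaw,cur=None):
    s=env.state(); 
    p,r=(s['eef_pos'],s['tcp_rot']) if cur is None else cur
    R=Ro.from_euler('xyz',r); T=Ro.from_euler('xyz',[np.pi,0,yaw])
    d=R.inv().apply(np.array([x,y,z])-p); w=np.degrees((R.inv()*T).as_rotvec())
    return np.round(d,1),np.round(w,1)
E
python3 - <<'E'
from h import *
for t in [(280,480,260,0.9),(400,250,260,-0.2),(416,38,240,-1.55)]: print(rel(*t))
E
```

```text
(array([-92.6, 159.1, -65.6]), array([-0. , -0. , 24.8]))
(array([-287.8,  329.9,  -65.7]), array([-0. , -0. , 87.8]))
(array([-490.1,  395.4,  -45.7]), array([ -0. ,  -0. , 165.2]))
```

Emit:
{"method": "arm_command", "body": {"motion": [1, -92, 159, -65, 0, 0, 25, 1, -92, 159, -65, 0, 0, 25, 1, -92, 159, -65, 0, 0, 25, 1, -92, 159, -65, 0, 0, 25, 1, -140, 202, -65, 0, 0, 40, 1, -190, 245, -65, 0, 0, 55, 1, -240, 290, -65, 0, 0, 70, 1, -288, 330, -65, 0, 0, 88, 1, -288, 330, -65, 0, 0, 88, 1, -339, 346, -60, 0, 0, 96, 1, -380, 356, -60, 0, 0, 104, 1, -410, 370, -55, 0, 0, 112, 1, -450, 382, -50, 0, 0, 120, 1, -490, 395, -46, 0, 0, 128, 1, -490, 395, -46, 0, 0, 136, 1, -490, 395, -46, 0, 0, 144, 1, -490, 395, -46, 0, 0, 152, 1, -490, 395, -46, 0, 0, 160, 1, -490, 395, -46, 0, 0, 165, 1, -490, 395, -46, 0, 0, 165]}}

```text
t: 4.2
eef_pos: [415.6, 38.2, 240.4]
tcp_rot: [-3.141, 0.0, -1.51]
ft_force: [0.3, -1.0, 0.5]
opening: 1.001
```

```bash

python3 - <<'E'
from h import *
s=env.state(); print(s['t'],s['eef_pos'],s['tcp_rot'],s['joints'])
p,d,c=snap('wrist','wrist2'); print(np.round(c['cam_to_world'],3).tolist())
print(env.spot_point('wrist','knob_grip'),env.spot_point('wrist','guard_grip'))
E
```

```text
4.2 [415.64911461  38.15133179 240.41849137] [-3.14133514e+00  7.08778586e-05 -1.50960393e+00] [-6.70892122e-02  1.36148974e-01  1.96622298e+00  1.19782616e-04
  1.03897437e+00  1.44245399e+00]
[[0.052, -0.961, -0.273, 492.915], [-0.999, -0.05, -0.014, 41.198], [0.0, 0.273, -0.962, 429.977], [0.0, 0.0, 0.0, 1.0]]
[{'location': [318.1, 230.1], 'confidence': 0.76}, {'location': [329.4, 171.9], 'confidence': 0.41}] [{'location': [328.7, 169.5], 'confidence': 0.93}]
```

View pics/wrist2.png

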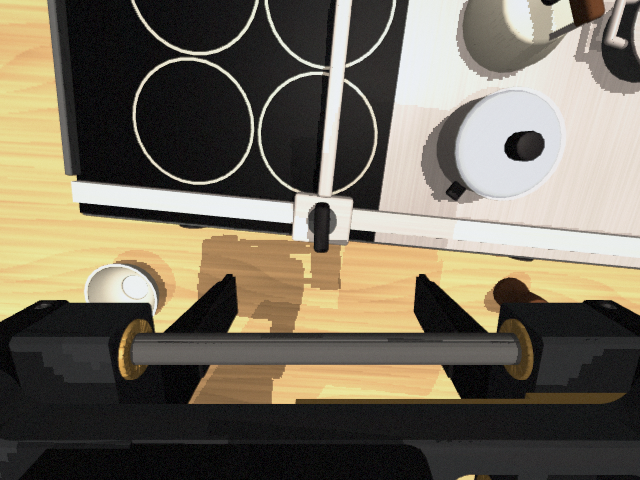

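```bash

python3 - <<'E'
from h import *
p,d,c=snap('wrist')
W=cloud(c,d); g=p.max(2)
m=(W[...,2]>118)&(W[...,2]<135)&(abs(W[...,0]-416)<45)&(abs(W[...,1]-38)<45)&(g<90)
P=W[m]; print(m.sum(),P.mean(0),P.min(0),P.max(0))
r=cv2.minAreaRect(P[:,:2].astype(np.float32)); print(r)
u=np.linalg.svd(P[:,:2]-P[:,:2].mean(0),full_matrices=False)[2][0]; print('ang',np.arctan2(u[1],u[0]))
print('hob coords',w2hob(r[0]))
# bar line
m=(abs(W[...,2]-92)<4)&(W[...,0]>450)&(W[...,0]<640)&(abs(W[...,1]-45)<40)
P=W[m]; print(m.sum(),P.mean(0)); k=np.polyfit(P[:,0],P[:,1],1); print('bar',k, np.polyval(k,416)); print([tuple(np.round(w2hob(q),1)) for q in P[::500,:2]])
print(atz(c,*env.spot_point('wrist','knob_grip')[0]['location'],117))
E
```

```text
695 [419.10693565  41.02050694 125.37834503] [396.22610437  33.64972501 118.09888135] [439.7233768   48.15856328 128.02335767]
((418.0997009277344, 40.9176025390625), (43.325618743896484, 13.7680082321167), 3.603842258453369)
ang -3.109947973406161
hob coords [-133.05333595   45.7941863 ]
2877 [536.63281234  36.40639863  90.78551862]
bar [-3.82460347e-02  5.69304758e+01] 41.020125360696575
[(np.float64(60.5), np.float64(52.3)), (np.float64(37.2), np.float64(46.0)), (np.float64(12.3), np.float64(46.3)), (np.float64(-15.9), np.float64(49.4)), (np.float64(-43.9), np.float64(44.1)), (np.float64(-74.7), np.float64(39.5))]
[417.30700739  40.63814027 117.        ]
```

```bash

python3 - <<'E'
from h import *
print(env.state()['tcp_rot'])
for t in [(418,41,130,-1.52),(418,41,101,-1.52)]: print(rel(*t))
E
```

```text
[-3.14146487e+00  6.35481774e-05 -1.49913455e+00]
(array([ -2.6,  -2.5, 110.4]), array([-0. ,  0. ,  1.2]))
(array([ -2.6,  -2.5, 139.4]), array([-0. ,  0. ,  1.2]))
```

Emit:
{"method": "arm_command", "body": {"motion": [1, -2.5, -2.5, 40, 0, 0, 1, 1, -2.5, -2.5, 80, 0, 0, 1, 1, -2.5, -2.5, 110, 0, 0, 1, 1, -2.5, -2.5, 130, 0, 0, 1, 1, -2.5, -2.5, 139, 0, 0, 1, 1, -2.5, -2.5, 139, 0, 0, 1, -1, -2.5, -2.5, 139, 0, 0, 1, -1, -2.5, -2.5, 139, 0, 0, 1, -1, -2.5, -2.5, 139, 0, 0, 1, -1, -2.5, -2.5, 139, 0, 0, 1, -1, -2.5, -2.5, 139, 0, 0, 1, -1, -2.5, -2.5, 139, 0, 0, 1]}}

```text
t: 5.65
eef_pos: [418.1, 40.9, 101.5]
tcp_rot: [-3.141, 0.0, -1.521]
ft_force: [0.0, 0.6, -0.1]
opening: 0.553
```

```bash

python3 - <<'E'
from h import *
s=env.state(); print(s['tcp_rot'],s['eef_pos'],s['ft_force'],s['moment'],s['joints'],s['opening'])
p,d,c=snap('wrist','wrist3')
E
```

```text
[-3.14125396e+00  4.43692234e-05 -1.52070536e+00] [418.06649023  40.85176836 101.45596846] [ 0.02865266  0.55943548 -0.05836267] [-0.03119052  0.16448493  0.07768934] [-6.01845826e-02  3.50931382e-01  2.14459312e+00  1.35220033e-04
  6.45736399e-01  1.46041281e+00] 0.5529294307546626
```

View pics/wrist3.png

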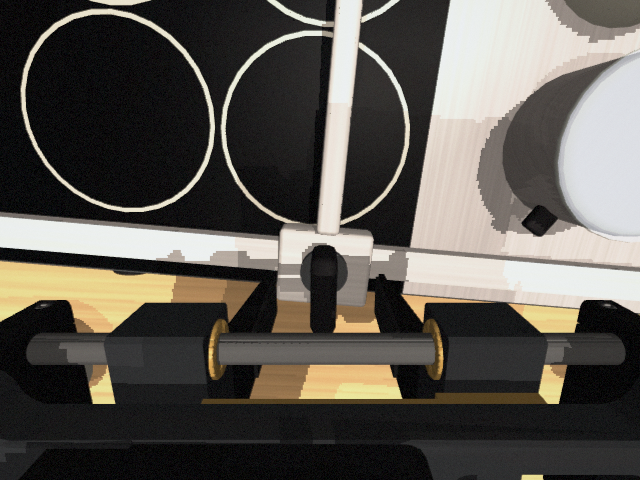

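Emit:
{"method": "arm_command", "body": {"motion": [-1, 0, 0, 0, 0, 0, 0, -1, 0, 0, 0, 0, 0, 0, -1, 0, 0, 0, 0, 0, 0, -1, 0, 0, 0, 0, 0, 0, -1, 0, 0, 0, 0, 0, 0, -1, 0, 0, 0, 0, 0, 0, -1, 0, 0, 0, 0, 0, 0]}}

```text
t: 6.4
eef_pos: [417.9, 41.0, 101.3]
tcp_rot: [3.142, 0.0, -1.521]
ft_force: [-0.2, 4.1, 0.0]
opening: 0.142
```

Emit:
{"method": "arm_command", "body": {"motion": [-1, 0, 0, 0, 0, 0, -7, -1, 0, 0, 0, 0, 0, -14, -1, 0, 0, 0, 0, 0, -21, -1, 0, 0, 0, 0, 0, -28, -1, 0, 0, 0, 0, 0, -35, -1, 0, 0, 0, 0, 0, -42, -1, 0, 0, 0, 0, 0, -49, -1, 0, 0, 0, 0, 0, -56, -1, 0, 0, 0, 0, 0, -63, -1, 0, 0, 0, 0, 0, -70, -1, 0, 0, 0, 0, 0, -73, -1, 0, 0, 0, 0, 0, -73, -1, 0, 0, 0, 0, 0, -73, -1, 0, 0, 0, 0, 0, -73]}}

```text
t: 7.8
eef_pos: [417.6, 40.8, 101.3]
tcp_rot: [3.141, 0.001, -0.248]
ft_force: [-3.6, 0.1, 2.1]
opening: 0.143
```

```bash

python3 - <<'E'
from h import *
s=env.state(); print(s['tcp_rot'],s['eef_pos'],s['ft_force'],s['moment'],s['joints'],s['opening'])
p,d,c=snap('wrist','wrist4'); snap('top','top4')
E
```

```text
[ 3.14138923e+00  7.26447301e-04 -2.47795057e-01] [417.62976833  40.80609218 101.27215164] [-3.6028296   0.11146518  2.12400444] [0.11609171 0.71760298 0.04610421] [-6.02552067e-02  3.51139560e-01  2.14505131e+00 -1.06975997e-04
  6.46153425e-01  1.87625211e-01] 0.14269299256249054
```

View pics/wrist4.png

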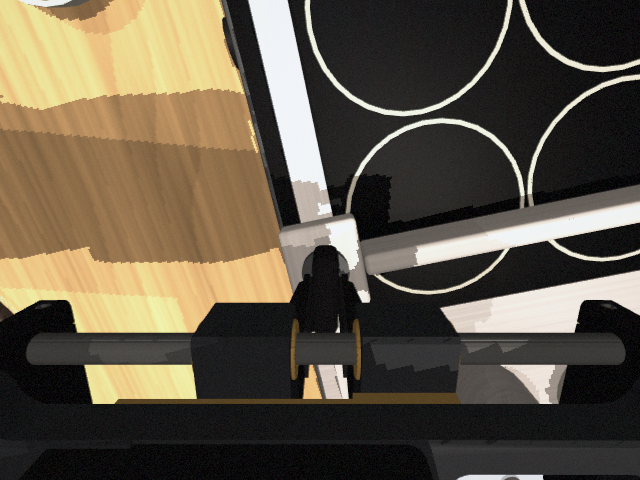

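Emit:
{"method": "arm_command", "body": {"motion": [-1, -3.2, -15, 0, 0, 0, 0, -1, -6.3, -30, 0, 0, 0, 0, -1, -9.5, -45, 0, 0, 0, 0, -1, -12.6, -60, 0, 0, 0, 0, -1, -15.8, -75, 0, 0, 0, 0, -1, -18.9, -90, 0, 0, 0, 0, -1, -22.1, -105, 0, 0, 0, 0, -1, -25.2, -120, 0, 0, 0, 0, -1, -28.4, -135, 0, 0, 0, 0, -1, -31.5, -150, 0, 0, 0, 0, -1, -34.7, -165, 0, 0, 0, 0, -1, -37.8, -180, 0, 0, 0, 0, -1, -41, -195, 0, 0, 0, 0, -1, -44.1, -210, 0, 0, 0, 0, -1, -46.2, -220, 0, 0, 0, 0, -1, -46.2, -220, 0, 0, 0, 0, -1, -46.2, -220, 0, 0, 0, 0]}}

```text
t: 9.6
eef_pos: [426.7, 265.0, 101.2]
tcp_rot: [3.14, 0.0, -0.246]
ft_force: [-2.4, -8.7, 3.7]
opening: 0.143
```

```bash

python3 - <<'E'
from h import *
s=env.state(); print(s['tcp_rot'],s['eef_pos'],s['ft_force'],s['moment'],s['joints'],s['opening'],w2hob(s['eef_pos']))
p,d,c=snap('wrist','wrist5')
E
```

```text
[ 3.13970486e+00  4.32367015e-04 -2.46248960e-01] [426.69768224 264.95687169 101.23790006] [-2.39625605 -8.71788442  3.74505711] [-1.71875998  0.73452441 -0.02129752] [ 4.24805327e-01  4.46177848e-01  1.95573414e+00 -1.79156239e-03
  7.41193937e-01  6.72376363e-01] 0.14276535038600663 [-133.48867446  269.99795497]
```

View pics/wrist5.png

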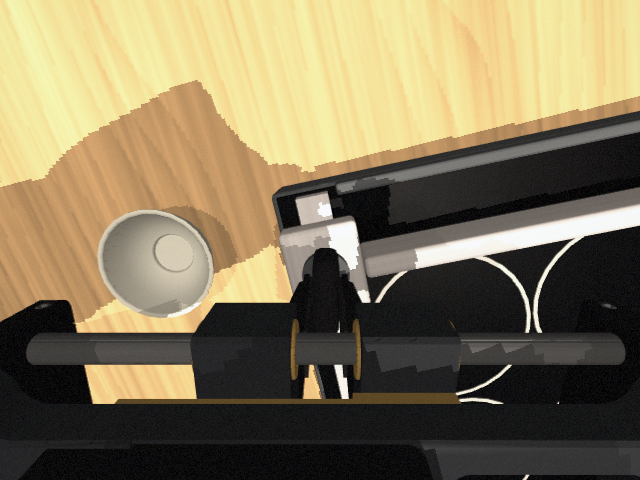

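Emit:
{"method": "arm_command", "body": {"motion": [-1, -1, -5, 0, 0, 0, 0, -1, -2, -10, 0, 0, 0, 0, -1, -2, -10, 0, 0, 0, 0, -1, -2, -10, 0, 0, 0, 0]}}

```text
t: 10.05
eef_pos: [427.7, 271.6, 100.7]
tcp_rot: [3.134, -0.0, -0.245]
ft_force: [6.2, -37.2, 2.1]
opening: 0.14
```

```bash

python3 - <<'E'
from h import *
s=env.state(); print(s['eef_pos'],s['ft_force'],s['moment'],s['opening'],w2hob(s['eef_pos']))
p,d,c=snap('wrist','wrist6')
E
```

```text
[427.71214884 271.5945833  100.74575492] [  6.22752802 -37.15318824   2.06147008] [-7.01495454 -1.05255915  0.10014415] 0.1399770145314866 [-132.74245892  276.67114913]
```

View pics/wrist6.png

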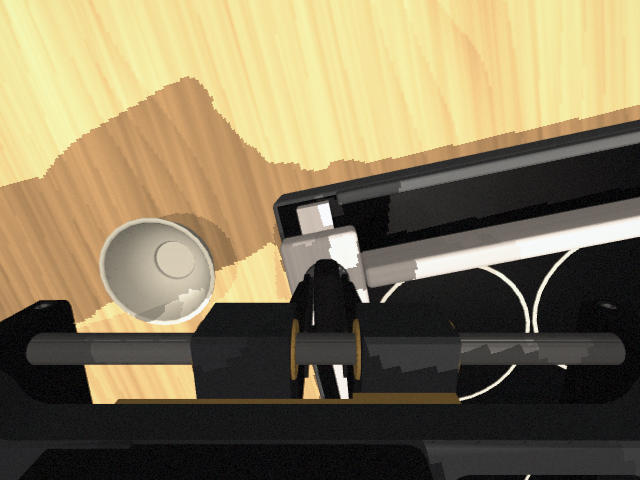

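```bash

python3 - <<'E'
from h import *
import cv2
p,d,c=snap('scene','scene6')
a=p[120:320,260:500]; cv2.imwrite('pics/scene6z.png',cv2.cvtColor(cv2.resize(a,None,fx=3,fy=3,interpolation=cv2.INTER_CUBIC),cv2.COLOR_RGB2BGR))
p,d,c=snap('top','top6')
a=p[150:330,180:450]; cv2.imwrite('pics/top6z.png',cv2.cvtColor(cv2.resize(a,None,fx=2.9,fy=2.9,interpolation=cv2.INTER_CUBIC),cv2.COLOR_RGB2BGR))
E
```

```text
(no output)
```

View pics/scene6z.png

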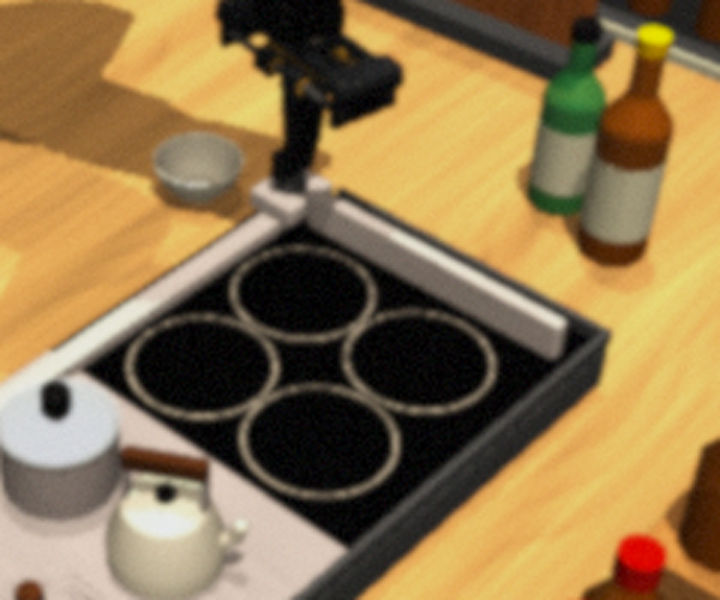

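View pics/top6z.png

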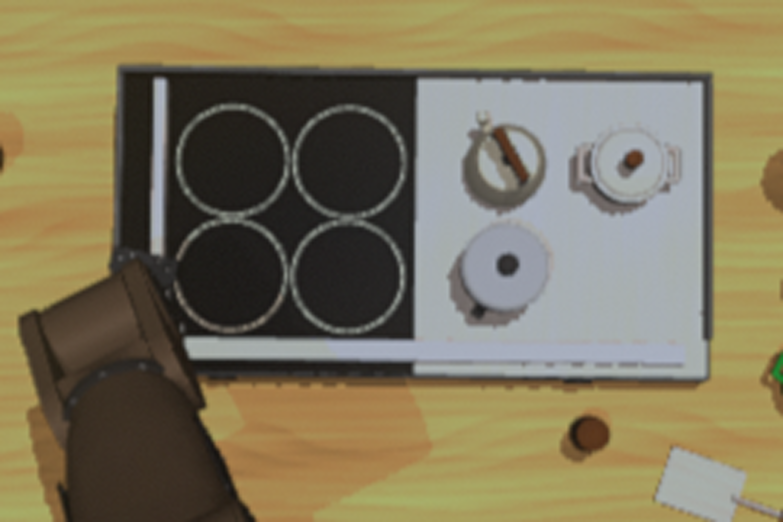

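Emit:
{"method": "arm_command", "body": {"motion": [-1, 1, 6, 0, 0, 0, 0, -1, 1, 7, 0, 0, 0, 0, -1, 1, 7, 0, 0, 0, 0]}}

```text
t: 10.5
eef_pos: [427.8, 269.0, 101.1]
tcp_rot: [-3.141, -0.002, -0.247]
ft_force: [5.4, 0.2, -10.1]
opening: 0.138
```

Emit:
{"method": "arm_command", "body": {"motion": [-1, 0, 0, 0, 0, 0, 7, -1, 0, 0, 0, 0, 0, 14, -1, 0, 0, 0, 0, 0, 21, -1, 0, 0, 0, 0, 0, 28, -1, 0, 0, 0, 0, 0, 35, -1, 0, 0, 0, 0, 0, 42, -1, 0, 0, 0, 0, 0, 49, -1, 0, 0, 0, 0, 0, 56, -1, 0, 0, 0, 0, 0, 63, -1, 0, 0, 0, 0, 0, 70, -1, 0, 0, 0, 0, 0, 76, -1, 0, 0, 0, 0, 0, 76, -1, 0, 0, 0, 0, 0, 76]}}

```text
t: 11.8
eef_pos: [432.5, 264.8, 101.4]
tcp_rot: [-3.132, -0.006, -1.57]
ft_force: [34.9, -47.4, -13.6]
opening: 0.143
```

```bash

python3 - <<'E'
from h import *
s=env.state(); print(s['tcp_rot'],s['eef_pos'],s['ft_force'],s['moment'],s['opening'],w2hob(s['eef_pos']))
p,d,c=snap('wrist','wrist7')
E
```

```text
[-3.13193069 -0.00562988 -1.56988253] [432.53687189 264.81097125 101.35639468] [ 34.8512671  -47.41215529 -13.5941746 ] [-8.77250738 -6.48123452  0.40022593] 0.1434421887847999 [-127.64834766  270.08742864]
```

View pics/wrist7.png

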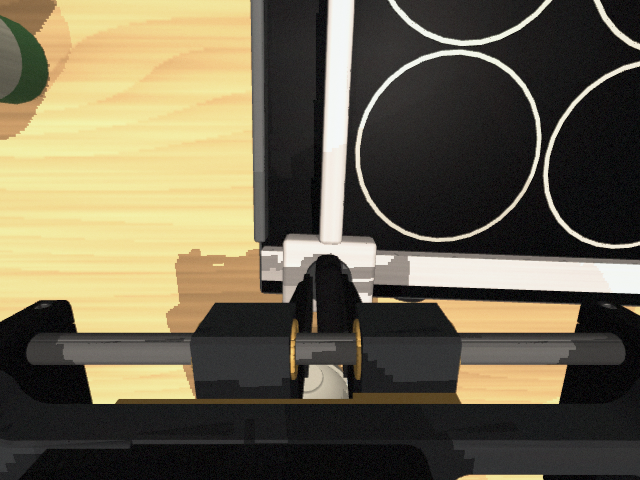

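Emit:
{"method": "arm_command", "body": {"motion": [1, 0, 0, 0, 0, 0, 0, 1, 0, 0, 0, 0, 0, 0, 1, 0, 0, 0, 0, 0, 0, 1, 0, 0, 0, 0, 0, 0, 1, 0, 0, 0, 0, 0, 0, 1, 0, 0, 0, 0, 0, 0]}}

```text
t: 12.45
eef_pos: [426.5, 269.1, 101.4]
tcp_rot: [-3.141, 0.0, -1.573]
ft_force: [-0.2, 0.2, -0.2]
opening: 0.592
```

```bash

python3 - <<'E'
from h import *
s=env.state(); print(s['tcp_rot'],s['eef_pos'],s['ft_force'],s['moment'],s['opening'],w2hob(s['eef_pos']))
p,d,c=snap('wrist','wrist8')
E
```

```text
[-3.14145309e+00  3.10138845e-04 -1.57260129e+00] [426.51678615 269.05268544 101.39073612] [-0.15215468  0.2092838  -0.24620735] [-0.03901349  0.20986792  0.02795075] 0.5922651755319036 [-133.83444029  274.08315505]
```

View pics/wrist8.png

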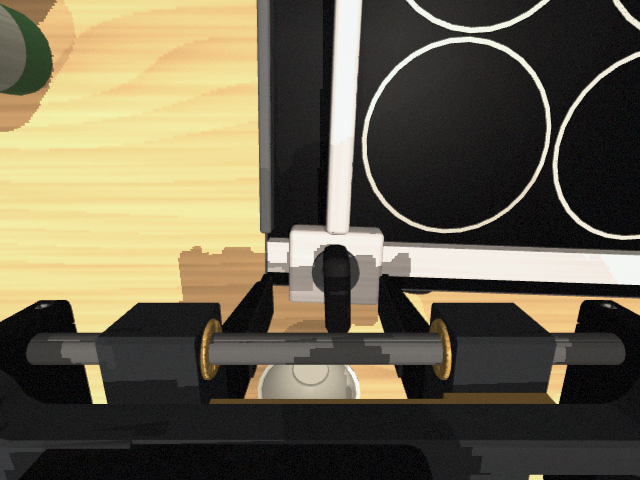

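Emit:
{"method": "arm_command", "body": {"motion": [1, 0, 0, 0, 0, 0, 0, 1, 0, 0, 0, 0, 0, 0, 1, 0, 0, -40, 0, 0, 0, 1, 0, 0, -80, 0, 0, 0, 1, 0, 0, -120, 0, 0, 0, 1, 0, 0, -140, 0, 0, 0, 1, 0, 0, -140, 0, 0, 0]}}

```text
t: 13.2
eef_pos: [427.6, 269.1, 244.1]
tcp_rot: [-3.137, 0.002, -1.573]
ft_force: [0.8, 0.0, 0.1]
opening: 0.998
```

```bash

python3 - <<'E'
from h import *
p,d,c=snap('wrist','wrist9')
W=cloud(c,d); g=p.max(2)
m=(W[...,2]>118)&(W[...,2]<135)&(abs(W[...,0]-426)<45)&(abs(W[...,1]-265)<45)&(g<90)
P=W[m]; print(m.sum(),P.mean(0),P.min(0),P.max(0))
r=cv2.minAreaRect(P[:,:2].astype(np.float32)); print(r)
u=np.linalg.svd(P[:,:2]-P[:,:2].mean(0),full_matrices=False)[2][0]; print('ang',np.arctan2(u[1],u[0]))
print('hob coords',w2hob(r[0]))
m=(abs(W[...,2]-92)<4)&(W[...,0]>450)&(W[...,0]<600)&(abs(W[...,1]-265)<40)
P=W[m]; k=np.polyfit(P[:,0],P[:,1],1); print('bar',k,m.sum())
E
```

```text
664 [426.7681118  261.4732138  123.51478604] [403.7932301  254.14283595 118.14859131] [447.50033179 268.24396174 126.32357621]
((425.6414794921875, 261.249267578125), (43.72309494018555, 14.017792701721191), 0.32678428292274475)
ang -3.10711760209468
hob coords [-134.39464364  266.25080774]
bar [-3.92130367e-02  2.77872444e+02] 1878
```

View pics/wrist9.png

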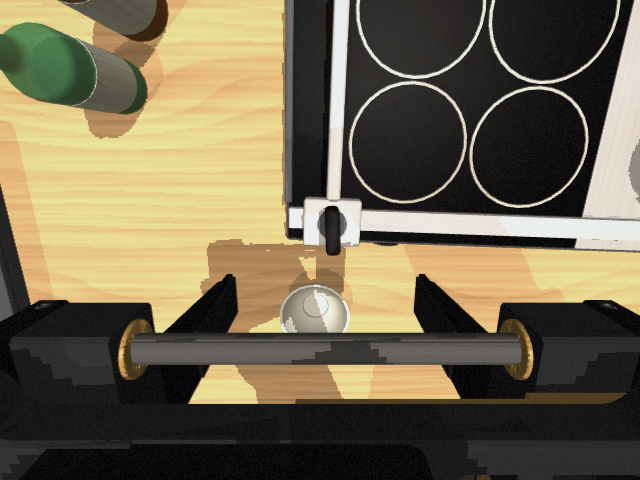

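```bash

python3 - <<'E'
from h import *
a=cv2.imread('pics/top1.png');p,d,c=snap('top','top9');b=cv2.imread('pics/top9.png')
z=np.hstack([a[170:260,110:240],b[170:260,110:240]]); cv2.imwrite('pics/cmp9.png',cv2.resize(z,None,fx=3,fy=3,interpolation=cv2.INTER_CUBIC))
for l in ['oil_green','oil_tall','taste_bowl','chili_jar']:
    print(l,[(np.round(atz(c,*x['location'],0)[:2]),round(x['confidence'],2)) for x in env.spot_point('top',l)[:2]])
E
```

```text
oil_green [(array([577., 495.]), 0.88)]
oil_tall [(array([637., 478.]), 0.56)]
taste_bowl []
chili_jar [(array([ 478., -483.]), 0.62)]
```

View pics/cmp9.png

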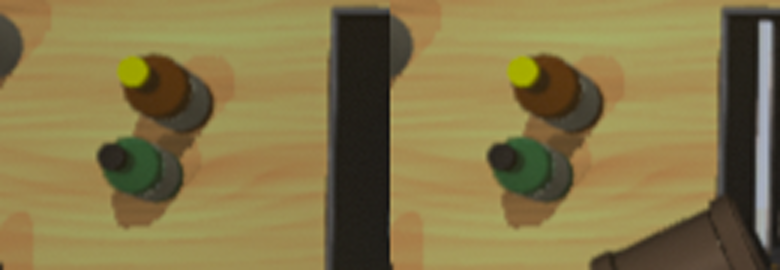

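```bash

python3 - <<'E'
from h import *
print(env.state()['joints'])
for t in [(600,-130,290,-1.573)]: print(rel(*t))
E
```

```text
[4.30679381e-01 2.70239188e-01 1.78592297e+00 7.19793687e-05
 1.08750596e+00 2.00386081e+00]
(array([ 398. , -174.5,  -49.8]), array([ 0.1, -0. , -0. ]))
```

Emit:
{"method": "arm_command", "body": {"motion": [1, 40, -18, -48, 0, 0, 0, 1, 80, -35, -48, 0, 0, 0, 1, 120, -52, -48, 0, 0, 0, 1, 160, -70, -48, 0, 0, 0, 1, 200, -88, -48, 0, 0, 0, 1, 240, -105, -48, 0, 0, 0, 1, 280, -122, -48, 0, 0, 0, 1, 320, -140, -48, 0, 0, 0, 1, 360, -158, -48, 0, 0, 0, 1, 398, -175, -48, 0, 0, 0, 1, 398, -175, -48, 0, 0, 0, 1, 398, -175, -48, 0, 0, 0]}}

```text
t: 14.7
eef_pos: [600.6, -130.4, 287.8]
tcp_rot: [3.139, 0.001, -1.575]
ft_force: [0.0, 0.4, 1.2]
opening: 1.002
```

```bash

cat > pots.py <<'E'
from h import *
def look(fn):
    s=env.state(); p,d,c=snap('wrist',fn); print('t',s['t'],np.round(s['eef_pos'],1),np.round(s['tcp_rot'],3))
    for l,z in [('saucepan',50),('kettle',50),('eggpan',50)]:
        for x in env.spot_point('wrist',l)[:2]:
            q=atz(c,*x['location'],z); print(l,round(x['confidence'],2),np.round(x['location']),np.round(q[:2]),'hob',np.round(w2hob(q)))
    return p,d,c
E
python3 - <<'E'
from pots import *
look('wrist10')
E
```

```text
t 14.7 [ 600.6 -130.4  287.8] [ 3.139e+00  1.000e-03 -1.575e+00]
saucepan 0.72 [317. 280.] [ 503. -119.] hob [ -42. -110.]
kettle 0.71 [321. 196.] [ 616. -125.] hob [  72. -112.]
eggpan 0.95 [430. 194.] [ 618. -260.] hob [  79. -247.]
eggpan 0.43 [180. 184.] [630.  48.] hob [79. 61.]
```

View pics/wrist10.png

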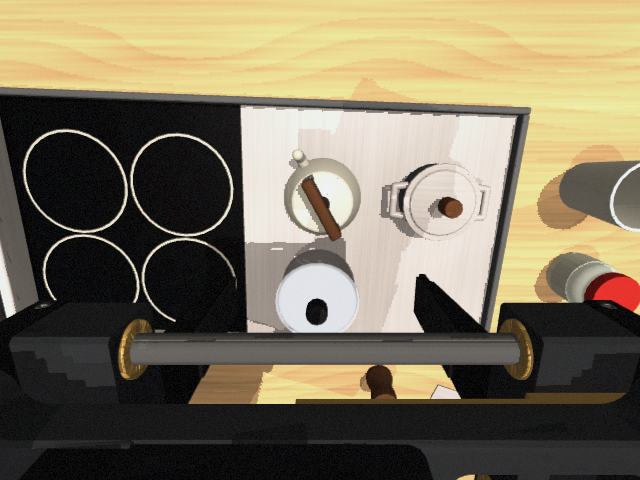

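```bash
cat > meas.py <<'E'
from pots import *
from scipy.optimize import minimize
H=np.array([[-53,60],[-53,190],[75,60],[75,190]],float)
th=np.linspace(0,2*np.pi,240,endpoint=False)
def ringfit(p,c,rings=H):
    C=np.concatenate([h+61.5*np.stack([np.cos(th),np.sin(th)],1) for h in rings])
    M=np.linalg.inv(np.array(c['cam_to_world']))
    g=cv2.GaussianBlur(cv2.cvtColor(p,cv2.COLOR_RGB2GRAY),(0,0),1.2).astype(np.float32)
    def cost(q):
        a=q[2]/100;R=np.array([[np.cos(a),-np.sin(a)],[np.sin(a),np.cos(a)]])
        X=np.c_[C@R.T+q[:2],np.full(len(C),50.)]@M[:3,:3].T+M[:3,3]
        u=(c['fx']*X[:,0]/X[:,2]+c['cx']).astype(np.float32);v=(c['fy']*X[:,1]/X[:,2]+c['cy']).astype(np.float32)
        return -np.minimum(cv2.remap(g,u[None],v[None],cv2.INTER_LINEAR)[0],170).mean()
    b=None
    for dx in(-3,0,3):
        for dy in (-3,0,3):
            x0=np.array([HO[0]+dx,HO[1]+dy,HA*100])
            r=minimize(cost,x0,method='Nelder-Mead',options=dict(initial_simplex=x0+np.array([[0,0,0],[3,0,0],[0,3,0],[0,0,1.]])))
            if b is None or r.fun<b.fun:b=r
    print('hobfit',np.round(b.x,2),round(b.fun,1))
    return b.x
def handle(W,xy,zlo,zhi,r=45,g=None,gm=255):
    m=(W[...,2]>zlo)&(W[...,2]<zhi)&(np.hypot(W[...,0]-xy[0],W[...,1]-xy[1])<r)
    if g is not None: m&=g<gm
    P=W[m]; 
    rc=cv2.minAreaRect(P[:,:2].astype(np.float32)); u=np.linalg.svd(P[:,:2]-P[:,:2].mean(0),full_matrices=False)[2][0]
    print(m.sum(),'mean',np.round(P.mean(0),1),'rect',np.round(rc[0],1),np.round(rc[1],1),'ang',round(float(np.arctan2(u[1],u[0])),3),'hob',np.round(w2hob(rc[0]),1))
E
python3 - <<'E'
from meas import *
p,d,c=snap('wrist'); W=cloud(c,d)
ringfit(p,c,H[[0,2,3]]); ringfit(p,c,H[[2,3]])
g=p.max(2)
handle(W,(616,-120),150,170)
handle(W,(503,-119),138,156)
handle(W,(618,-258),120,140)
E
```

```text
hobfit [550.95 -11.47  -3.9 ] -140.1
hobfit [550.97 -11.45  -3.89] -160.4
852 mean [ 618.7 -127.5  156.7] rect [ 617.7 -127.6] [63.5 12.2] ang -2.66 hob [  73.1 -114.6]
376 mean [ 503.6 -121.3  144.5] rect [ 502.3 -121.3] [22.3 22.8] ang 3.046 hob [ -42.4 -112.9]
325 mean [ 614.3 -260.9  128.2] rect [ 613.5 -261.9] [18.7 19.2] ang 0.981 hob [  74.4 -248.9]
```

```bash
sed -i 's/^HO=.*/HO=np.array([550.5,-11.2]); HA=-0.0395/' h.py
python3 - <<'E'
from h import *
print(rel(617.7,-127.4,165,-1.09),rel(617.7,-127.4,132,-1.09),hob2w(75,190))
E
```

```text
(array([ -1.4, -17.1, 124.5]), array([ -0. ,   0. , -27.6])) (array([ -1.4, -17.1, 157.5]), array([ -0. ,   0. , -27.6])) [632.94454677 175.69006583]
```

Emit:
{"method": "arm_command", "body": {"motion": [1, -1.5, -17, 25, 0, 0, -7, 1, -1.5, -17, 50, 0, 0, -14, 1, -1.5, -17, 75, 0, 0, -21, 1, -1.5, -17, 95, 0, 0, -27.5, 1, -1.5, -17, 120, 0, 0, -27.5, 1, -1.5, -17, 140, 0, 0, -27.5, 1, -1.5, -17, 157, 0, 0, -27.5, 1, -1.5, -17, 157, 0, 0, -27.5, -0.6, -1.5, -17, 157, 0, 0, -27.5, -0.6, -1.5, -17, 157, 0, 0, -27.5, -0.6, -1.5, -17, 157, 0, 0, -27.5, -0.6, -1.5, -17, 157, 0, 0, -27.5, -0.6, -1.5, -17, 157, 0, 0, -27.5, -0.6, -1.5, -17, 157, 0, 0, -27.5, -0.6, -1.5, -17, 157, 0, 0, -27.5, -0.6, -1.5, -17, 157, 0, 0, -27.5, -0.6, -1.5, -17, 157, 0, 0, -27.5]}}

```text
t: 16.65
eef_pos: [617.7, -128.4, 132.3]
tcp_rot: [3.142, 0.0, -1.093]
ft_force: [-0.6, 0.3, -0.1]
opening: 0.297
```

```bash

python3 - <<'E'
from h import *
s=env.state(); print(s['tcp_rot'],s['eef_pos'],s['ft_force'],s['moment'],s['opening'])
snap('wrist','wrist11')
E
```

```text
[ 3.14156532e+00  1.53472787e-04 -1.09325123e+00] [ 617.70764665 -128.37102998  132.26904758] [-0.59867855  0.33218178 -0.08716251] [-0.0967206   0.09936546 -0.05189655] 0.29728315413871265
```

View pics/wrist11.png

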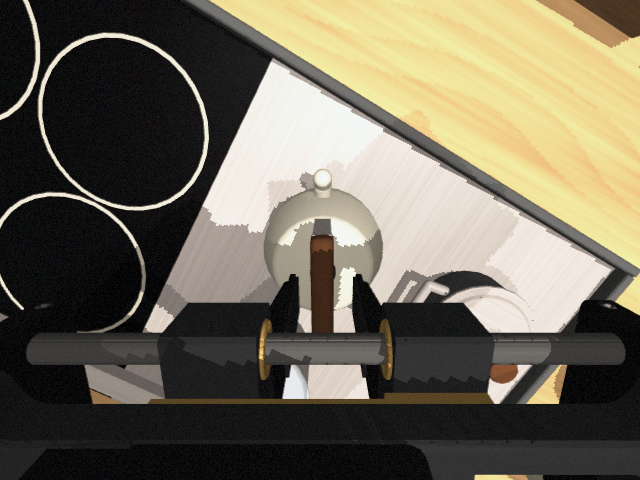

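Emit:
{"method": "arm_command", "body": {"motion": [-1, 0, 0, 0, 0, 0, 0, -1, 0, 0, 0, 0, 0, 0, -1, 0, 0, 0, 0, 0, 0, -1, 0, 0, 0, 0, 0, 0, -1, 0, 0, 0, 0, 0, 0]}}

```text
t: 17.2
eef_pos: [617.6, -128.3, 132.1]
tcp_rot: [3.141, 0.0, -1.093]
ft_force: [0.2, 0.9, -2.6]
opening: 0.12
```

Emit:
{"method": "arm_command", "body": {"motion": [-1, -4.3, -2.5, 0, 0, 0, 0, -1, -12.9, -7.5, 0, 0, 0, 0, -1, -25.8, -15, 0, 0, 0, 0, -1, -38.7, -22.5, 0, 0, 0, 0, -1, -51.6, -30, 0, 0, 0, 0, -1, -64.5, -37.5, 0, 0, 0, 0, -1, -77.4, -45, 0, 0, 0, 0, -1, -90.3, -52.5, 0, 0, 0, 0, -1, -103.2, -60, 0, 0, 0, 0, -1, -116.1, -67.5, 0, 0, 0, 0, -1, -129, -75, 0, 0, 0, 0, -1, -137.6, -80, 0, 0, 0, 0, -1, -141.9, -82.5, 0, 0, 0, 0, -1, -141.9, -82.5, 0, 0, 0, 0, -1, -141.9, -82.5, 0, 0, 0, 0]}}

```text
t: 18.7
eef_pos: [625.8, 35.3, 132.3]
tcp_rot: [3.142, -0.0, -1.093]
ft_force: [0.3, -0.2, -6.3]
opening: 0.123
```

```bash

python3 - <<'E'
from h import *
s=env.state(); print(s['tcp_rot'],s['eef_pos'],s['ft_force'],s['moment'],s['opening'],w2hob(s['eef_pos']))
print(rel(632.9,175.7,132.3,-1.093))
snap('wrist','wrist12')
E
```

```text
[ 3.14155848e+00 -6.13130717e-05 -1.09325562e+00] [625.81158403  35.31476691 132.28395931] [ 0.25794558 -0.24797705 -6.33561225] [-0.1281259   0.14662844 -0.01276343] 0.12317794642932821 [73.41598367 49.45251835]
(array([-121.4,  -70.8,   -0. ]), array([ 0., -0., -0.]))
```

View pics/wrist12.png

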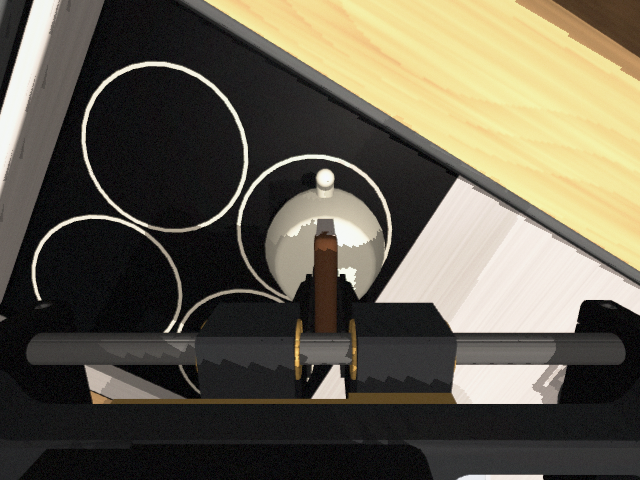

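Emit:
{"method": "arm_command", "body": {"motion": [-1, -4.3, -2.5, 1, 0, 0, 0, -1, -12.9, -7.5, 1.5, 0, 0, 0, -1, -25.8, -15, 1.5, 0, 0, 0, -1, -38.7, -22.5, 1.5, 0, 0, 0, -1, -51.6, -30, 1.5, 0, 0, 0, -1, -64.5, -37.5, 1.5, 0, 0, 0, -1, -77.4, -45, 1.5, 0, 0, 0, -1, -90.3, -52.5, 1.5, 0, 0, 0, -1, -103.2, -60, 1.5, 0, 0, 0, -1, -114, -66.5, 1.5, 0, 0, 0, -1, -119, -69.5, 1.5, 0, 0, 0, -1, -121.4, -70.8, 1.5, 0, 0, 0, -1, -121.4, -70.8, 1.5, 0, 0, 0, -1, -121.4, -70.8, 1.5, 0, 0, 0]}}

```text
t: 20.15
eef_pos: [633.4, 177.3, 132.0]
tcp_rot: [-3.139, -0.0, -1.093]
ft_force: [-0.0, 0.6, 5.7]
opening: 0.121
```

```bash

python3 - <<'E'
from meas import *
s=env.state(); print(s['tcp_rot'],s['eef_pos'],s['ft_force'],s['moment'],s['opening'],w2hob(s['eef_pos']))
p,d,c=snap('wrist','wrist13')
ringfit(p,c,H[[3]]);ringfit(p,c,H[[2,3]])
E
```

```text
[-3.13885404e+00 -4.16991426e-05 -1.09286751e+00] [633.44015159 177.31523606 131.97081975] [-0.04543947  0.5859467   5.66126438] [0.07250876 0.11419592 0.02227357] 0.1207516223210249 [ 75.43104071 191.64347386]
hobfit [551.86 -11.3   -3.66] -138.0
hobfit [551.41 -11.16  -3.89] -131.9
```

View pics/wrist13.png

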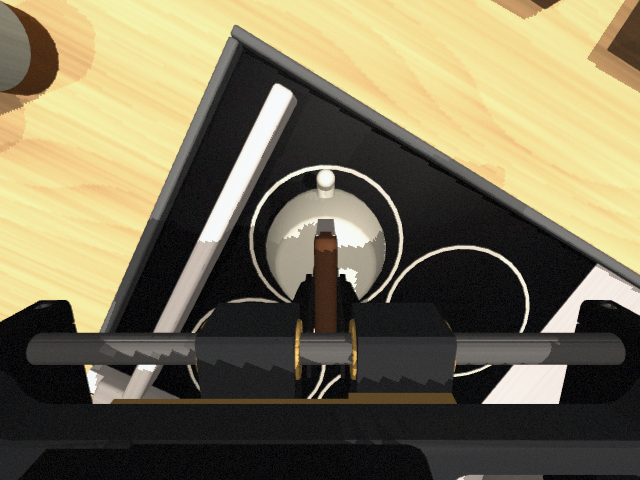

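Emit:
{"method": "arm_command", "body": {"motion": [1, 0, 0, -0.5, 0, 0, 0, 1, 0, 0, -0.5, 0, 0, 0, 1, 0, 0, -0.5, 0, 0, 0, 1, 0, 0, -0.5, 0, 0, 0, 1, 0, 0, -20, 0, 0, 0, 1, 0, 0, -60, 0, 0, 0, 1, 0, 0, -110, 0, 0, 0, 1, 0, 0, -160, 0, 0, 0, 1, 0, 0, -160, 0, 0, 0]}}

```text
t: 21.1
eef_pos: [634.8, 176.4, 298.2]
tcp_rot: [-3.131, -0.003, -1.093]
ft_force: [-0.6, 0.0, -0.1]
opening: 0.822
```

```bash

python3 - <<'E'
from meas import *
s=env.state(); print(s['joints'])
p,d,c=snap('wrist','wrist14'); W=cloud(c,d)
ringfit(p,c,H[[2,3]])
handle(W,(633,177),150,170)
print(rel(600,-110,290,-1.61))
E
```

```text
[1.70728264e-01 4.60248257e-01 1.33148860e+00 1.92081434e-04
 1.33861710e+00 1.26391232e+00]
hobfit [548.65 -10.68  -4.1 ] -138.0
738 mean [633.1 176.5 152.8] rect [632.1 176.1] [64.2 11.1] ang -2.663 hob [ 74.2 190.4]
(array([238.6, 161.5,   3.8]), array([-0.4, -0. , 29.6]))
```

View pics/wrist14.png

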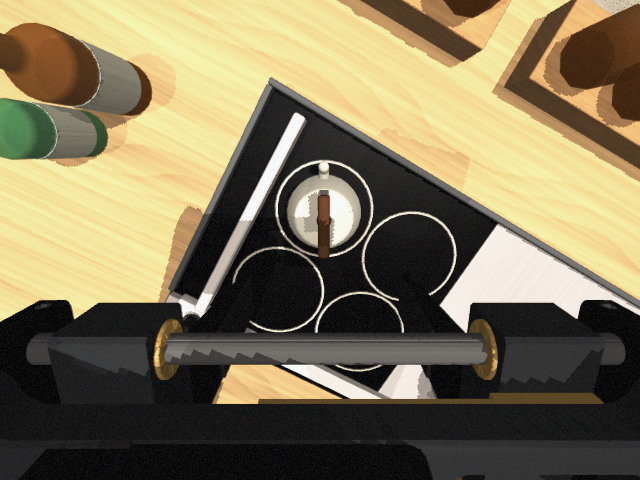

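Emit:
{"method": "arm_command", "body": {"motion": [1, 30, 20, 0, 0, 0, 4, 1, 60, 40, 0, 0, 0, 8, 1, 95, 65, 0, 0, 0, 12, 1, 130, 90, 0, 0, 0, 16, 1, 165, 112, 0, 0, 0, 20, 1, 200, 135, 0, 0, 0, 24, 1, 225, 152, 0, 0, 0, 28, 1, 239, 162, 2, 0, 0, 30, 1, 239, 162, 2, 0, 0, 30, 1, 239, 162, 2, 0, 0, 30]}}

```text
t: 22.15
eef_pos: [598.8, -110.1, 288.1]
tcp_rot: [3.141, 0.001, -1.616]
ft_force: [0.1, 0.3, 0.5]
opening: 1.002
```

```bash

python3 - <<'E'
from meas import *
p,d,c=look('wrist15'); W=cloud(c,d)
ringfit(p,c,H[[2,3]])
handle(W,(502,-121),138,156)
handle(W,(614,-262),120,140)
handle(W,(633,177),150,170)
E
```

```text
t 22.15 [ 598.8 -110.1  288.1] [ 3.141e+00  1.000e-03 -1.616e+00]
saucepan 0.64 [338. 278.] [ 504. -124.] hob [ -42. -114.]
kettle 0.73 [ 93. 189.] [635. 175.] hob [ 77. 189.]
kettle 0.72 [599. 171.] [ 630. -444.] hob [  97. -430.]
eggpan 0.81 [451. 192.] [ 612. -267.] hob [  72. -253.]
hobfit [550.99 -10.85  -3.86] -158.7
386 mean [ 503.8 -120.8  144.6] rect [ 502.4 -121. ] [22.9 22.8] ang 3.112 hob [ -43.8 -111.6]
339 mean [ 614.5 -260.2  128.2] rect [ 613.9 -261.4] [19.  18.7] ang 1.368 hob [  73.3 -247.5]
1079 mean [633.  173.2 155.7] rect [633.4 176. ] [63.  13.9] ang -2.688 hob [ 75.5 190.4]
```

View pics/wrist15.png

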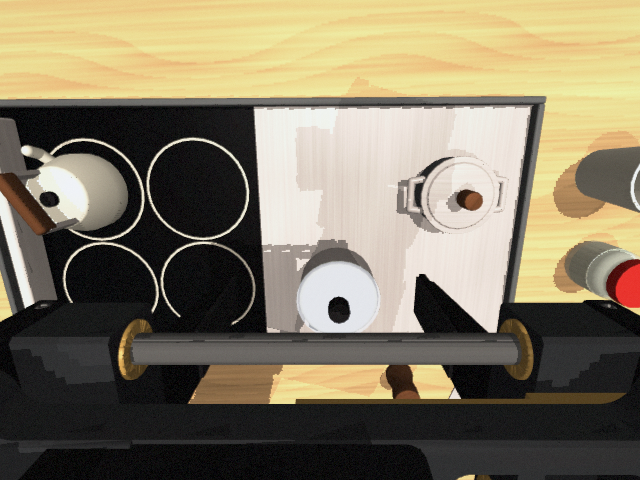

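```bash

python3 - <<'E'
from h import *
print(rel(614,-261,109,-1.61),hob2w(75,60))
E
```

```text
(array([150.7, -21.6, 179.7]), array([-0. ,  0. , -0.3])) [627.81088198  45.7914689 ]
```

Emit:
{"method": "arm_command", "body": {"motion": [1, 35, -5, 10, 0, 0, 0, 1, 75, -10, 30, 0, 0, 0, 1, 115, -16, 60, 0, 0, 0, 1, 151, -21.5, 90, 0, 0, 0, 1, 151, -21.5, 130, 0, 0, 0, 1, 151, -21.5, 160, 0, 0, 0, 1, 151, -21.5, 179, 0, 0, 0, 0.2, 151, -21.5, 179, 0, 0, 0, -0.5, 151, -21.5, 179, 0, 0, 0, -0.5, 151, -21.5, 179, 0, 0, 0, -0.5, 151, -21.5, 179, 0, 0, 0, -0.5, 151, -21.5, 179, 0, 0, 0, -0.5, 151, -21.5, 179, 0, 0, 0, -0.5, 151, -21.5, 179, 0, 0, 0, -0.5, 151, -21.5, 179, 0, 0, 0]}}

```text
t: 23.85
eef_pos: [613.4, -262.6, 109.9]
tcp_rot: [-3.141, 0.0, -1.617]
ft_force: [0.3, -0.4, -0.3]
opening: 0.382
```

```bash

python3 - <<'E'
from h import *
s=env.state(); print(s['tcp_rot'],s['eef_pos'],s['ft_force'],s['opening'])
snap('wrist','wrist16')
E
```

```text
[-3.14147662e+00  2.55090588e-05 -1.61683543e+00] [ 613.39714618 -262.61448377  109.88820378] [ 0.34857819 -0.42985926 -0.30045824] 0.3822899646512302
```

View pics/wrist16.png

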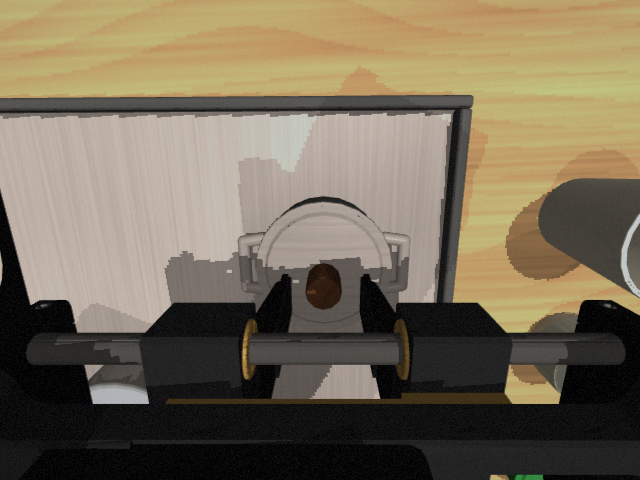

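Emit:
{"method": "arm_command", "body": {"motion": [-1, 0, 0, 0, 0, 0, 0, -1, 0, 0, 0, 0, 0, 0, -1, 0, 0, 0, 0, 0, 0, -1, 0, 0, 0, 0, 0, 0, -1, 0, 0, 0, 0, 0, 0, -1, -5, 0, 0, 0, 0, 0, -1, -15, 0, 0, 0, 0, 0, -1, -30, 0, 0, 0, 0, 0, -1, -45, 0, 0, 0, 0, 0, -1, -60, 0, 0, 0, 0, 0, -1, -75, 0, 0, 0, 0, 0, -1, -90, 0, 0, 0, 0, 0, -1, -100, 0, 0, 0, 0, 0, -1, -105, 0, 0, 0, 0, 0, -1, -105, 0, 0, 0, 0, 0]}}

```text
t: 25.4
eef_pos: [618.3, -157.1, 109.9]
tcp_rot: [-3.142, 0.0, -1.616]
ft_force: [0.4, -0.3, -0.5]
opening: 0.001
```

```bash

python3 - <<'E'
from h import *
s=env.state(); print(s['tcp_rot'],s['eef_pos'],s['ft_force'],s['opening'])
print(rel(627.8,45.8,109,s['tcp_rot'][2]))
snap('wrist','wrist17')
E
```

```text
[-3.14153069e+00  2.03516441e-05 -1.61603009e+00] [ 618.31576154 -157.08806739  109.85624513] [ 0.35398519 -0.31500607 -0.46814254] 0.000564792313362625
(array([-203.1,   -0.3,    0.9]), array([-0.,  0., -0.]))
```

View pics/wrist17.png

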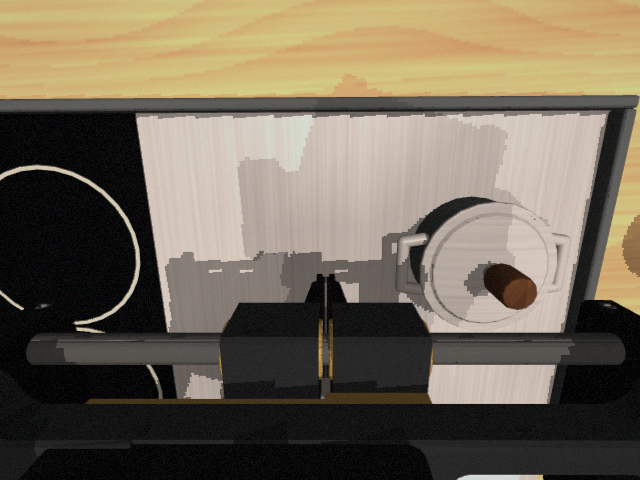

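Emit:
{"method": "arm_command", "body": {"motion": [-1, 0, 0, -50, 0, 0, 0, 1, 0, 0, -100, 0, 0, 0, 1, 20, 0, -150, 0, 0, 0, 1, 40, 0, -170, 0, 0, 0, 1, 40, 0, -170, 0, 0, 0, 1, 40, 0, -170, 0, 0, 0]}}

```text
t: 26.05
eef_pos: [616.0, -198.2, 279.3]
tcp_rot: [3.141, 0.0, -1.618]
ft_force: [-0.2, -0.2, -0.1]
opening: 0.369
```

```bash

python3 - <<'E'
from meas import *
p,d,c=look('wrist18'); W=cloud(c,d)
handle(W,(502,-121),138,156)
handle(W,(614,-245),120,140)
print(rel(614,-245,109,-1.6))
E
```

```text
t 26.05 [ 616.  -198.2  279.3] [ 3.141  0.    -1.618]
saucepan 0.76 [272. 296.] [ 505. -123.] hob [ -41. -114.]
saucepan 0.46 [345. 388.] [ 356. -214.] hob [-187. -211.]
kettle 0.58 [ 18. 213.] [629. 180.] hob [ 71. 194.]
kettle 0.19 [344. 387.] [ 358. -213.] hob [-184. -209.]
eggpan 0.86 [512. 352.] [ 404. -447.] hob [-129. -441.]
eggpan 0.82 [377. 209.] [ 614. -262.] hob [  73. -248.]meas.py:26: RuntimeWarning: Mean of empty slice.
  rc=cv2.minAreaRect(P[:,:2].astype(np.float32)); u=np.linalg.svd(P[:,:2]-P[:,:2].mean(0),full_matrices=False)[2][0]
  ret = um.true_divide(
Traceback (most recent call last):
  File "meas.py", line 26, in handle
    rc=cv2.minAreaRect(P[:,:2].astype(np.float32)); u=np.linalg.svd(P[:,:2]-P[:,:2].mean(0),full_matrices=False)[2][0]
                                                      ~~~~~~~~~~~~~~~~~~~~~~~~~~~~~~~~~~~~~~~~~~~~~~~~~~~~~~~~~~~~~^^^
IndexError: index 0 is out of bounds for axis 0 with size 0
```

View pics/wrist18.png

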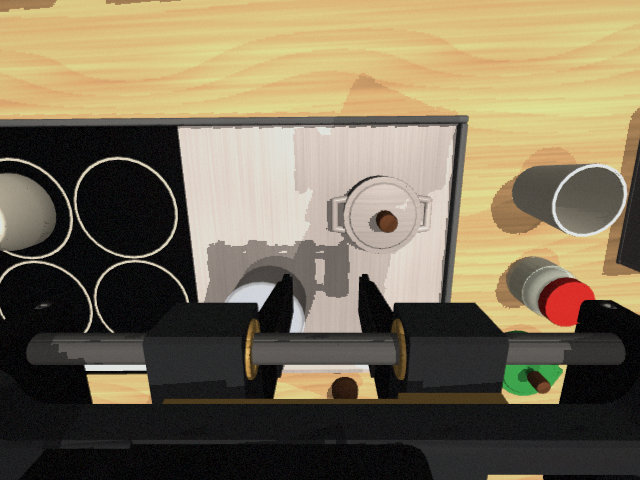

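```bash

python3 - <<'E'
from meas import *
p,d,c=snap('wrist'); W=cloud(c,d)
handle(W,(614,-262),118,140)
print(rel(614,-262,104,-1.6))
m=(np.hypot(W[...,0]-614,W[...,1]+262)<40); z=W[m][:,2]; r=np.hypot(W[m][:,0]-614,W[m][:,1]+261.5)
for a in range(12,42,5): print(a, np.round(np.nanmedian(z[(r>a)&(r<a+5)]),1))
E
```

```text
322 mean [ 614.8 -261.6  128.3] rect [ 614.1 -262.3] [18.4 19.1] ang -2.474 hob [  73.5 -248.4]
(array([ 65.1,  -1.1, 174.5]), array([ 0.1,  0.1, -0.9]))
12 383.2
17 389.0
22 408.7
27 400.3
32 399.3
37 391.0
```

```bash

python3 - <<'E'
from meas import *
p,d,c=snap('wrist'); W=cloud(c,d)
r=np.hypot(W[...,0]-614,W[...,1]+262)
for a in range(0,42,4):
    z=W[(r>=a)&(r<a+4)&(W[...,2]<140)][:,2]; print(a, np.round(np.percentile(z,[5,50,95]),1),len(z))
E
```

```text
0 [128.2 129.4 130.7] 47
4 [ 94.4 129.2 130.6] 168
8 [ 93.8 112.6 129.3] 293
12 [93.6 94.5 95.7] 205
16 [93.3 94.6 95.8] 305
20 [93.1 94.5 95.6] 446
24 [93.  94.2 95.4] 519
28 [92.5 93.8 95.1] 607
32 [92.3 93.7 94.9] 686
36 [90.4 91.9 93.5] 727
40 [49.  91.  92.6] 1059
```

Emit:
{"method": "arm_command", "body": {"motion": [0.3, 22, 0, 50, 0, 0, 0, 0.3, 44, 0, 100, 0, 0, 0, 0.2, 64.5, -1, 120, 0, 0, 0, 0, 64.5, -1, 140, 0, 0, 0, -0.2, 64.5, -1, 160, 0, 0, 0, -0.4, 64.5, -1, 170, 0, 0, 0, -0.5, 64.5, -1, 178, 0, 0, 0, -0.5, 64.5, -1, 178, 0, 0, 0, -1, 64.5, -1, 178, 0, 0, 0, -1, 64.5, -1, 178, 0, 0, 0, -1, 64.5, -1, 178, 0, 0, 0, -1, 64.5, -1, 178, 0, 0, 0, -1, 64.5, -1, 178, 0, 0, 0]}}

```text
t: 27.65
eef_pos: [614.7, -262.1, 102.4]
tcp_rot: [-3.141, -0.0, -1.617]
ft_force: [0.1, 2.1, 2.8]
opening: 0.198
```

```bash

python3 - <<'E'
from h import *
s=env.state(); print(s['tcp_rot'],s['eef_pos'],s['ft_force'],s['opening'])
print(rel(627.8,45.8,100,s['tcp_rot'][2]))
snap('wrist','wrist19')
E
```

```text
[-3.14069538e+00 -1.11899855e-04 -1.61672094e+00] [ 614.67601437 -262.06242813  102.42331314] [0.14648001 2.09526953 2.75396055] 0.1979891247143183
(array([-308.1,    1. ,    2.4]), array([-0.1, -0. ,  0. ]))
```

View pics/wrist19.png

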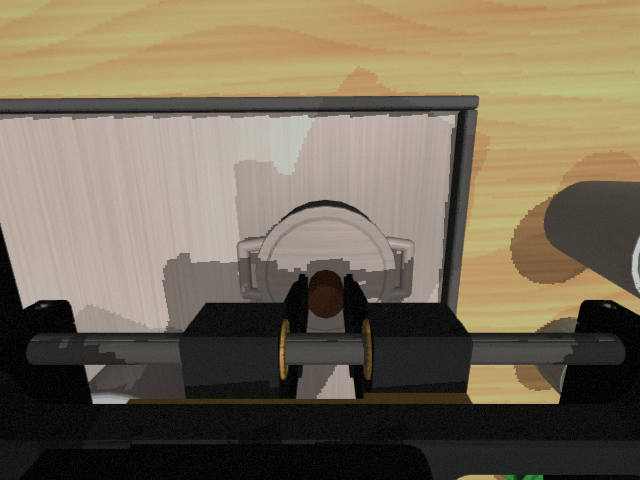

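Emit:
{"method": "arm_command", "body": {"motion": [-1, 0, 0, 0, 0, 0, 0, -1, 0, 0, 0, 0, 0, 0, -1, 0, 0, 0, 0, 0, 0]}}

```text
t: 28.0
eef_pos: [614.7, -262.1, 102.4]
tcp_rot: [-3.141, -0.0, -1.617]
ft_force: [-0.3, 2.2, 6.3]
opening: 0.197
```

Emit:
{"method": "arm_command", "body": {"motion": [-1, -3, 0, 0, 0, 0, 0, -1, -8, 0, 0, 0, 0, 0, -1, -16, 0, 0, 0, 0, 0, -1, -24, 0, 0, 0, 0, 0, -1, -30, 0, 0, 0, 0, 0, -1, -30, 0, 0, 0, 0, 0]}}

```text
t: 28.6
eef_pos: [616.2, -231.6, 102.4]
tcp_rot: [-3.14, -0.0, -1.616]
ft_force: [0.4, 2.2, 6.3]
opening: 0.196
```

Emit:
{"method": "arm_command", "body": {"motion": [-1, -5, 0, 0, 0, 0, 0, -1, -15, 0, 0, 0, 0, 0, -1, -30, 0, 0, 0, 0, 0, -1, -45, 0, 0, 0, 0, 0, -1, -60, 0, 0, 0, 0, 0, -1, -75, 0, 0, 0, 0, 0, -1, -90, 0, 0, 0, 0, 0, -1, -105, 0, 0, 0, 0, 0, -1, -120, 0, 0, 0, 0, 0, -1, -135, 0, 0, 0, 0, 0, -1, -150, 0, 0, 0, 0, 0, -1, -165, 0, 0, 0, 0, 0, -1, -180, 0, 0, 0, 0, 0, -1, -190, 0, 0, 0, 0, 0, -1, -195, 0, 0, 0, 0, 0, -1, -195, 0, 0, 0, 0, 0]}}

```text
t: 30.2
eef_pos: [625.1, -36.5, 102.4]
tcp_rot: [-3.14, 0.0, -1.616]
ft_force: [0.4, 2.6, 7.4]
opening: 0.198
```

```bash

python3 - <<'E'
from h import *
s=env.state(); print(s['tcp_rot'],s['eef_pos'],s['ft_force'],s['opening'])
print(rel(627.8,45.8,102.4,s['tcp_rot'][2]))
snap('wrist','wrist20')
E
```

```text
[-3.14031983e+00  2.68223749e-04 -1.61622182e+00] [625.12488727 -36.47906692 102.39203973] [0.37703377 2.55770833 7.35625124] 0.198246182099758
(array([-82.3,   1.1,   0. ]), array([-0.1,  0. , -0. ]))
```

View pics/wrist20.png

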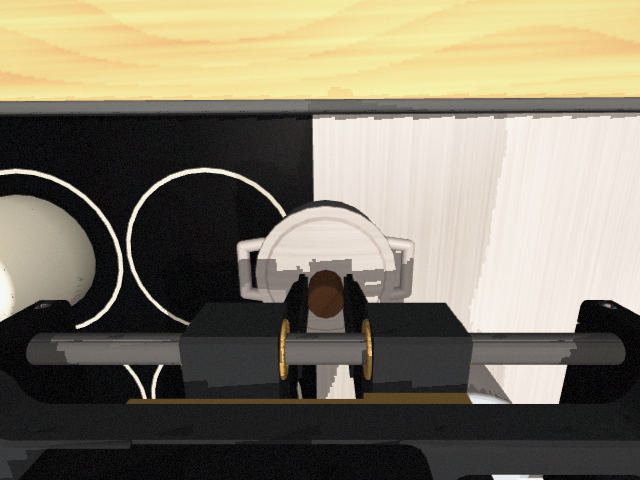

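Holding; the eggpan is 82 mm short of ring3.

Emit:
{"method": "arm_command", "body": {"motion": [-1, -5, 0, 0, 0, 0, 0, -1, -15, 0, 0, 0, 0, 0, -1, -30, 0, 0, 0, 0, 0, -1, -45, 0, 0, 0, 0, 0, -1, -60, 0.5, 0, 0, 0, 0, -1, -72, 1, 0, 0, 0, 0, -1, -79, 1, 0, 0, 0, 0, -1, -82, 1, 0, 0, 0, 0, -1, -82, 1, 0, 0, 0, 0, -1, -82, 1, 0, 0, 0, 0]}}

```text
t: 31.25
eef_pos: [627.8, 45.2, 102.4]
tcp_rot: [-3.14, 0.001, -1.617]
ft_force: [-0.1, 2.3, 6.6]
opening: 0.196
```

```bash

python3 - <<'E'
from meas import *
s=env.state(); print(s['tcp_rot'],s['eef_pos'],s['ft_force'],s['opening'],w2hob(s['eef_pos']))
p,d,c=snap('wrist','wrist21')
ringfit(p,c,H[[2]]);ringfit(p,c,H[[2,3]])
E
```

```text
[-3.14036119e+00  5.72570419e-04 -1.61669344e+00] [627.84688383  45.17082585 102.38949697] [-0.13174671  2.31932674  6.5568657 ] 0.19617006524331307 [75.0604828  59.38126277]
hobfit [552.54 -12.54  -2.4 ] -128.2
hobfit [551.79 -11.5   -3.73] -136.4
```

View pics/wrist21.png

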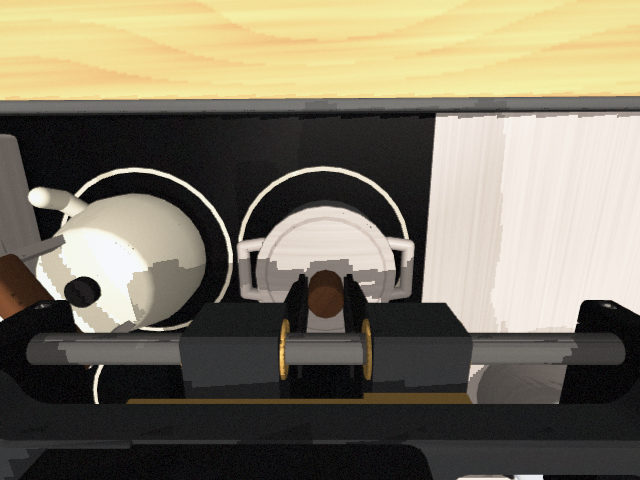

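Emit:
{"method": "arm_command", "body": {"motion": [0, 0, 0, 0, 0, 0, 0, 0, 0, 0, 0, 0, 0, 0, 0, 0, 0, 0, 0, 0, 0, 0, 0, 0, 0, 0, 0, 0, 0, 0, 0, -20, 0, 0, 0, 0, 0, 0, -60, 0, 0, 0, 0, 0, 0, -100, 0, 0, 0, 0, 0, 0, -140, 0, 0, 0, 1, 20, 5, -180, 0, 0, 0, 1, 60, 10, -185, 0, 0, 0, 1, 105, 20, -185, 0, 0, 0, 1, 145, 25, -185, 0, 0, 0, 1, 155, 27, -185, 0, 0, 0, 1, 155, 27, -185, 0, 0, 0, 1, 155, 27, -185, 0, 0, 0]}}

```text
t: 32.8
eef_pos: [593.6, -108.2, 286.7]
tcp_rot: [3.141, 0.0, -1.617]
ft_force: [0.4, 0.1, 0.4]
opening: 0.986
```

```bash

python3 - <<'E'
from meas import *
p,d,c=look('wrist22'); W=cloud(c,d)
ringfit(p,c,H[[2,3]])
handle(W,(502,-121),138,156)
handle(W,(628,46),118,140)
handle(W,(633,177),150,170)
print(env.state()['joints'],rel(502.5,-121,125,-1.616),hob2w(-53,60))
W[...,2][W[...,2]>140]=np.nan
r=np.hypot(W[...,0]-502.5,W[...,1]+121)
for a in range(12,42,6):
    z=W[(r>=a)&(r<a+6)][:,2]; print(a, np.round(np.nanpercentile(z,[5,50,95]),1),len(z))
E
```

```text
t 32.8 [ 593.6 -108.2  286.7] [ 3.141  0.    -1.617]
saucepan 0.79 [339. 275.] [ 504. -122.] hob [ -42. -113.]
kettle 0.81 [ 90. 190.] [629. 180.] hob [ 71. 194.]
eggpan 0.6 [202. 186.] [628.  41.] hob [75. 55.]
eggpan 0.6 [399. 371.] [ 353. -203.] hob [-189. -200.]
hobfit [550.8  -10.98  -3.84] -153.9
391 mean [ 503.6 -120.7  144.6] rect [ 502.5 -120.7] [22.6 22.6] ang 3.072 hob [ -43.7 -111.3]
357 mean [627.   42.3 127.6] rect [626.7  43.8] [19.1 18.9] ang -1.473 hob [73.9 57.9]
1058 mean [632.5 173.1 155.6] rect [633.8 175.7] [63.7 13.4] ang -2.693 hob [ 75.9 190. ]
[-2.89138882e-01  3.83571176e-01  1.48539784e+00  2.20714473e-04
  1.27273844e+00  1.32603298e+00] (array([ 17.3,  90.5, 161.8]), array([0., 0., 0.])) [499.910725    50.84615423]
12 [115.9 117.3 118.5] 278
18 [115.9 117.1 118.4] 459
24 [115.4 116.6 117.8] 695
30 [114.8 116.  117.2] 884
36 [113.6 115.3 116.6] 1035
```

View pics/wrist22.png

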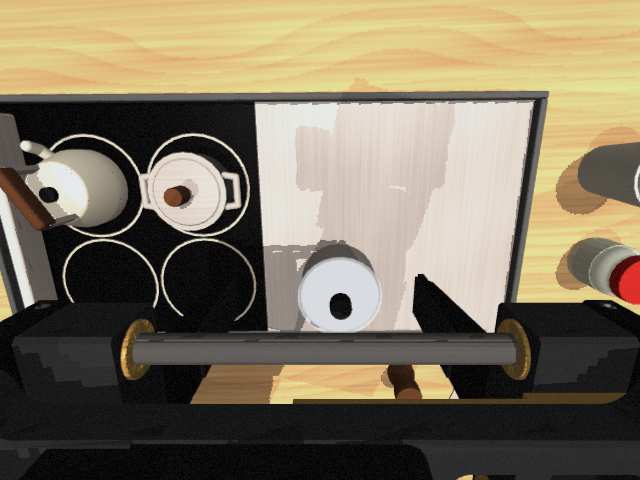

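Emit:
{"method": "arm_command", "body": {"motion": [0.5, 17.3, 45, 30, 0, 0, 0, 0.3, 17.3, 90.5, 60, 0, 0, 0, 0.2, 17.3, 90.5, 95, 0, 0, 0, 0, 17.3, 90.5, 125, 0, 0, 0, -0.2, 17.3, 90.5, 150, 0, 0, 0, -0.3, 17.3, 90.5, 163, 0, 0, 0, -0.3, 17.3, 90.5, 165, 0, 0, 0, -0.3, 17.3, 90.5, 165, 0, 0, 0, -1, 17.3, 90.5, 165, 0, 0, 0, -1, 17.3, 90.5, 165, 0, 0, 0, -1, 17.3, 90.5, 165, 0, 0, 0, -1, 17.3, 90.5, 165, 0, 0, 0, -1, 17.3, 90.5, 165, 0, 0, 0, -1, 17.3, 90.5, 165, 0, 0, 0]}}

```text
t: 34.4
eef_pos: [502.7, -122.1, 122.6]
tcp_rot: [-3.14, -0.0, -1.617]
ft_force: [-0.8, 2.6, 6.2]
opening: 0.233
```

```bash

python3 - <<'E'
from h import *
s=env.state(); print(s['tcp_rot'],s['eef_pos'],s['ft_force'],s['opening'])
print(rel(499.9,50.8,122,s['tcp_rot'][2]))
snap('wrist','wrist23')
E
```

```text
[-3.14008234e+00 -8.79967768e-05 -1.61684485e+00] [ 502.65034879 -122.06047457  122.59440889] [-0.79019123  2.56588407  6.2108101 ] 0.2331894910735524
(array([-172.6,   10.7,    0.6]), array([-0.1, -0. ,  0. ]))
```

View pics/wrist23.png

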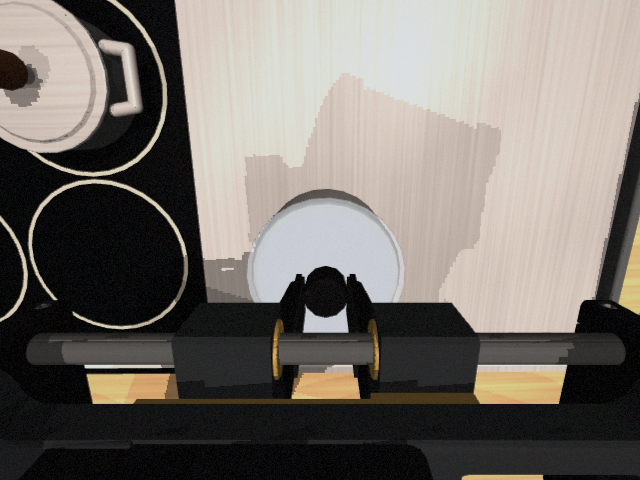

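Emit:
{"method": "arm_command", "body": {"motion": [-1, -4, 0.2, 0, 0, 0, 0, -1, -12, 0.7, 0, 0, 0, 0, -1, -26, 1.6, 0, 0, 0, 0, -1, -40, 2.5, 0, 0, 0, 0, -1, -54, 3.3, 0, 0, 0, 0, -1, -68, 4.2, 0, 0, 0, 0, -1, -82, 5.1, 0, 0, 0, 0, -1, -96, 6, 0, 0, 0, 0, -1, -110, 6.8, 0, 0, 0, 0, -1, -124, 7.7, 0, 0, 0, 0, -1, -138, 8.6, 0, 0, 0, 0, -1, -152, 9.4, 0, 0, 0, 0, -1, -163, 10.1, 0, 0, 0, 0, -1, -169, 10.5, 0, 0, 0, 0, -1, -172, 10.7, 0, 0, 0, 0, -1, -172, 10.7, 0, 0, 0, 0, -1, -172, 10.7, 0, 0, 0, 0]}}

```text
t: 36.15
eef_pos: [500.0, 50.6, 122.6]
tcp_rot: [-3.14, 0.0, -1.617]
ft_force: [-0.3, 1.7, 6.7]
opening: 0.23
```

```bash

python3 - <<'E'
from meas import *
s=env.state(); print(s['tcp_rot'],s['eef_pos'],s['ft_force'],s['opening'],w2hob(s['eef_pos']))
p,d,c=snap('wrist','wrist24')
ringfit(p,c,H[[0]]);ringfit(p,c,H[[0,1,2]])
E
```

```text
[-3.13974922e+00  4.18306479e-04 -1.61668081e+00] [499.97509472  50.56481506 122.57548735] [-0.25111496  1.74637252  6.65024495] 0.22957637638430972 [-52.92457048  59.72142222]
hobfit [551.03 -10.46  -2.02] -150.1
hobfit [550.03 -11.33  -4.46] -142.6
```

View pics/wrist24.png

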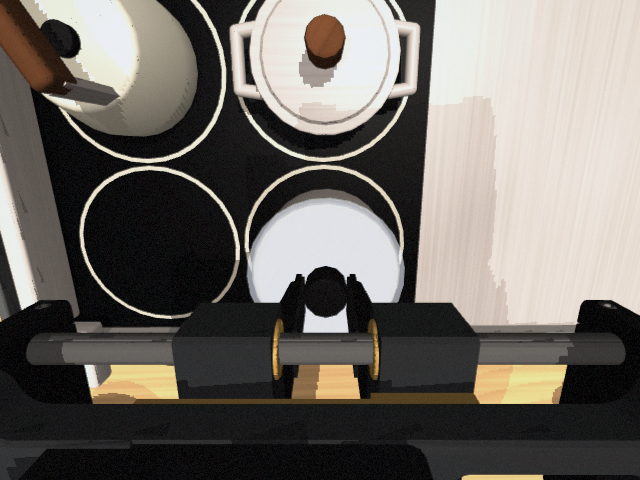

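Release, rise and check from above.

Emit:
{"method": "arm_command", "body": {"motion": [0, 0, 0, 0, 0, 0, 0, 0, 0, 0, 0, 0, 0, 0, 0, 0, 0, 0, 0, 0, 0, 0, 0, 0, 0, 0, 0, 0, 0, 0, 0, -20, 0, 0, 0, 0, 0, 0, -60, 0, 0, 0, 0, 0, 0, -110, 0, 0, 0, 0, 0, -30, -150, 0, 0, 0, 0, 0, -70, -175, 0, 0, 0, 0, 0, -70, -175, 0, 0, 0, 0, 0, -70, -175, 0, 0, 0]}}

```text
t: 37.3
eef_pos: [569.3, 46.9, 296.2]
tcp_rot: [3.141, 0.0, -1.617]
ft_force: [-0.7, -0.0, -0.2]
opening: 0.5
```

```bash

python3 - <<'E'
from meas import *
p,d,c=look('wrist25'); W=cloud(c,d)
ringfit(p,c,H)
handle(W,(500,51),138,156)
handle(W,(627,44),118,140)
handle(W,(633,177),150,170)
E
```

```text
t 37.3 [569.3  46.9 296.2] [ 3.141  0.    -1.617]
saucepan 0.74 [323. 260.] [497.  52.] hob [-56.  61.]
kettle 0.84 [218. 164.] [628. 176.] hob [ 70. 190.]
eggpan 0.73 [326. 159.] [627.  43.] hob [75. 57.]
hobfit [549.74 -11.25  -3.99] -153.7
377 mean [499.4  49.6 144.2] rect [498.5  49.6] [22.7 22.6] ang 2.761 hob [-54.4  58.7]
299 mean [625.7  44.2 128.2] rect [625.6  44.3] [18.4 18.7] ang 1.315 hob [72.9 58.4]
975 mean [633.7 175.3 155.7] rect [632.9 176.2] [63.8 12.9] ang -2.663 hob [ 74.9 190.5]
```

View pics/wrist25.png

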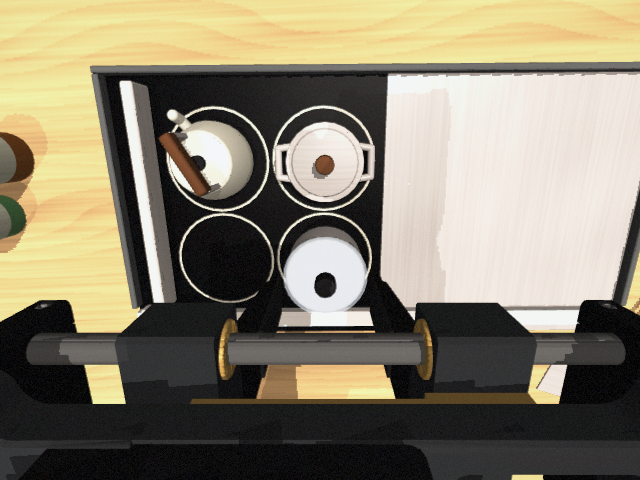

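Emit:
{"method": "arm_command", "body": {"motion": [0.5, -40, 0, -10, 0, 0, 0, 0.5, -80, 0, -10, 0, 0, 0, 0.5, -120, 0, -10, 0, 0, 0, 0.5, -150, 0, -10, 0, 0, 0, 0.5, -150, 0, -10, 0, 0, 0, 0.5, -150, 0, -10, 0, 0, 0]}}

```text
t: 38.1
eef_pos: [575.6, 197.0, 306.3]
tcp_rot: [3.141, -0.0, -1.615]
ft_force: [-0.0, -1.7, -0.2]
opening: 0.747
```

```bash

python3 - <<'E'
from meas import *
p,d,c=look('wrist26'); W=cloud(c,d)
ringfit(p,c,H)
handle(W,(500,51),138,156)
handle(W,(627,44),118,140)
handle(W,(633,177),150,170)
handle(W,(426,261),118,135)
p,d,c=snap('scene','scene26')
cv2.imwrite('pics/scene26z.png',cv2.cvtColor(cv2.resize(p[120:360,180:500],None,fx=2.4,fy=2.4,interpolation=cv2.INTER_CUBIC),cv2.COLOR_RGB2BGR))
E
```

```text
t 38.1 [575.6 197.  306.3] [ 3.141 -0.    -1.615]
saucepan 0.72 [433. 255.] [502.  53.] hob [-51.  62.]
kettle 0.94 [340. 160.] [633. 174.] hob [ 75. 189.]
eggpan 0.6 [444. 159.] [628.  43.] hob [75. 58.]
hobfit [550.73 -11.78  -4.1 ] -150.9
382 mean [500.5  50.6 144.4] rect [499.3  49.6] [22.7 22.5] ang -2.263 hob [-53.6  58.8]
337 mean [626.9  45.5 127.9] rect [626.7  44.4] [18.3 19.3] ang 1.468 hob [74.  58.6]
828 mean [634.8 176.1 156.9] rect [634.1 175.6] [63.9 12. ] ang -2.665 hob [ 76.1 190. ]
126 mean [444.1 260.7 124.2] rect [442.7 261. ] [14.4 13.3] ang 1.055 hob [-118.4  267.7]
```

View pics/wrist26.png

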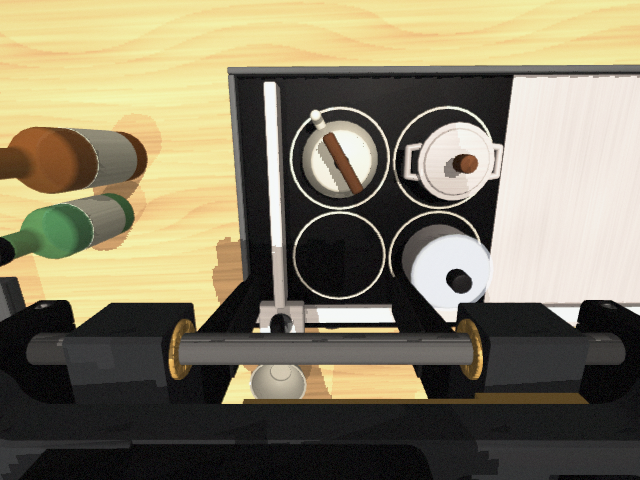

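View pics/scene26z.png

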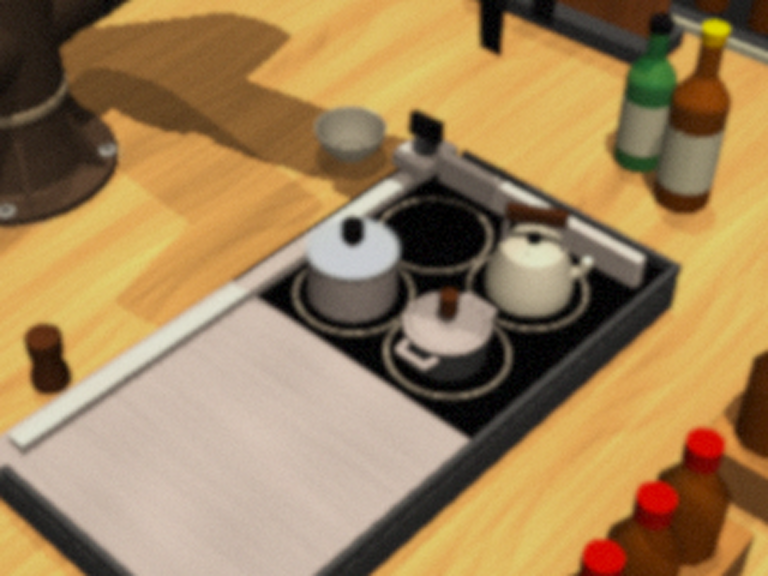

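```bash
python3 - <<'E'
from h import *
s=env.state(); print(s['t'],s['ft_force'],s['qvel'])
print(env.job_done())
E
```

```text
38.35 [-0.21871863 -0.01720203 -0.40460659] [ 0.00063345  0.00213449 -0.00327624  0.0008654   0.00075659  0.00214562]
the job is handed in; nothing more can be done
None
```

The hob is ready and the job was handed in at about 38 s. It gave no verdict, so what follows rests on my own checks.

**What was done:**
- **Guard:** I loosened the knob to about 1.36 rad and slid the guard about 220 mm left until it met a firm stop at about 37 N. I then turned the knob tight again.
- **Pots:** Three pots were present; the stewpot was absent. I slid the kettle on to ring4, the eggpan on to ring3 and the saucepan on to ring1.

**Last checks:**

| Item | Measured | Limit |
|---|---|---|
| Kettle off ring centre | about 1 mm | 16 mm |
| Eggpan off ring centre | about 2–3 mm | 19 mm |
| Saucepan off ring centre | about 1–2 mm | 14 mm |
| Knob angle | about 0.05–0.07 rad | 0.25 rad |

- The pots stand upright in the scene picture, the gripper was clear of everything, and the bystanders in the pictures look unmoved. The picture comparison itself covered only the two oil bottles, made just after the guard was clamped.

**What failed or was left uncertain:**
- My first grip on the eggpan's knob came away empty and the pan did not move. A lower second grip held.
- The kettle felt about 6 N heavy on the gripper partway through its slide, so it may have been a hair off the hob. I lowered it 1.5 mm and carried on.
- I judged the end stop only by the push force and by the carriage not moving further. It still sits about 16 mm from the left rim.
- I measured the knob's angle just after tightening. In the last wrist picture the gripper hid most of the wing, so it was not measured again at the end.

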